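# Fit the platter and its circlip to the finishing turntable

### The arm

A 6-joint arm with a two-finger parallel gripper is mounted at the origin on the work surface. World frame = base frame: x ahead of the robot, y to its left, z up, the work surface at z = 0. Lengths are in m, angles in rad, forces in N, time in s.
With the tool pointing down it reaches from about 0.35 to 0.975 m from the base axis. Payload 4.9 kg.
Tool frame: the origin (TCP) lies midway between the tips of the shut fingers; the grasp point (between the pads) lies 19 mm behind it; z points along the fingers, y is the line along which they close (so a half turn about z gives the same grasp; the last joint's range is limited). The gripper opens to 85 mm and grips with 20 to 120 N. Pads are 22 mm wide; open, the fingers measure 114 mm over their backs; the gripper's body (76 mm by 85 mm) begins 54 mm behind the grasp point. The pads swing forward as they close: fully open they stand 13 mm farther back than shut.
Start: joints at [-1.276, 0.053, 1.613, -0, 1.476, -0.119], TCP at [0.251, -0.572, 0.209] pointing down, gripper open.
Joint ranges: [-3.01, 3.01], [-1.01, 2.22], [0.06, 2.58], [-1.02, 4.17], [0.09, 2.62], [-3.14, 3.14]. Speed limits (rad/s): [2.57, 2.57, 3.14, 3.14, 3.14, 3.14].

### API

Orientations are given as a unit quaternion [w, x, y, z].
In Python, from plant import state, grab_frame, job_done, cut_out, place_of gives the robot as it stands.
- The arm moves only by the tool jog_arm, never from a script. Its argument "motion" is text: rows parted by semicolons, each of 7 numbers parted by spaces: the opening in per cent of the stroke, from 0 (shut) to 100 (fully open), then the shift along the tool's x, y, z as a fraction of full scale, then the turn, a rotation vector about the tool's x, y, z as a fraction of full scale. A call has exactly 5 rows; each row is the pose to reach, as a shift and turn from the pose commanded when the call began, along the tool's axes at that moment; what a row does not reach only later rows make up. Full scale, the value 1, is 50 cm for a shift and 1.5 rad for a turn. A row lasts 1/8 s, in which the tool goes at most 62.5 mm and 10.7 degrees, less where a joint would pass 70% of its speed; a pose out of reach is approached as far as the arm can. A call with a number of a shift or a turn outside -1 to 1 is refused whole. A call with a gripper value outside its range is refused whole. The fingers move at their own pace and stop on an object; the grip force is fixed at half the most. Time passes only in rows, so rows that repeat a pose let the fingers close, or fill a call up. It gives the time, the measured TCP pose, the force, the opening and the grip force at its end, in the units of the state.
- state(): the state, without advancing time (a new reading comes with each control period).
- grab_frame(name): name is "scene" or "top" or "wrist"; returns a dict with "color" (400x640x3 uint8, red, green, blue), "range_z" (400x640 float32, m along the optical axis (not along the pixel's ray), 0 where there is no reading), "intrinsics" (3x3 intrinsics, pixels), "k1" (the pictures are not rectified: a ray, as slopes to the right and down, at radius r is drawn at 1 + k1 r^2 times it, then the intrinsics apply), "world_from_camera" (4x4, takes a point from camera to world coordinates). Camera axes: x right, y up, looking along -z (the intrinsics and any distortion apply to the point x, -y, -z); pixel columns grow to the right and rows downward; lengths in m; the calibration is good to about 2 mm. A picture is of the moment at which its call begins.
- job_done(): hands the job in; it is judged then, once.
Trained networks look in the newest picture that a camera, given by its name, has taken for a name from the list of things; names that differ only in an ending like _2 or _b are one class to them, and where a whole thing is asked for, a point or a joint stands for the part that bears it (a point fixed in the world has none). Each returns a list of dicts, best first, with "p" (0 to 1); they miss things now and then, are a little off and sometimes report something else, mostly with a low value. They report only what shows in the picture. A call takes as long as a camera call. They do not tell look-alikes from the thing itself.
- cut_out(camera, thing): "pixels" (400x640 bool, what is visible of it).
- place_of(camera, thing): "at" ([x, y, z] in m, in world coordinates, good to about 4 mm: a listed point, or the origin of a listed thing).
The state is a dict: "time": time; "joint_pos": joint angles; "joint_vel": joint speeds; "joint_efforts": joint torques, N m; "tool_pos": TCP position; "tool_rot": TCP orientation; "contact_force": force on the tool from outside, world axes, zero at the start; "ft_torque": the same for the moment, N m; "gripper_width": opening from 0.0 (shut) to 1.0 (fully open); "grasp_force": force on a finger pad.
Only numpy, scipy, OpenCV 4.12 (cv2) and the standard library are available. Lean on these libraries where they do the work, as an engineer would, in place of code of your own. Each camera call takes 0.05 s, during which the arm holds its last target. There are 200 camera calls.

### The job

Assemble the framer's finishing turntable: set the grey aluminium platter down over the spindle, hub upward, fully home on the two brass drive pegs (lower it, do not drop it), and let go of it. Then take the red-handled circlip pliers, spread the circlip that lies on the edge of the wooden block by its two lugs, and slide it level over the end of the spindle down to the groove just above the hub. Finish there while still holding: the pliers gripped and squeezed, the ring held wide open around the groove by the pliers and not pressed onto the hub, the pliers clear of the platter; leave the other things on the bench alone.

Things in the scene. Friction and masses are not known exactly. Their poses are not given: they have to be found in the camera images.
- platter: Grey aluminium platter lying flat on the bench at the robot's right: disc 160 mm across, 8 mm thick; round steel hub 48 mm across from 8 to 22 mm above the underside (grip it there), stepped to 39 mm up to 28 mm; bore 33 mm. Two 11 mm peg holes through the disc on its own x axis, 40 mm either side of the centre; fits either way round. 0.4 to 0.65 kg. Origin: centre of the underside, z up.
- flange_top (a point): Centre of the face of the turntable's drive flange (104 mm across, 53 mm above the bench, on a green foot), on the spindle axis. Axes turn with the head, z up. Two brass pegs, 8 mm thick, bevelled, stand 14 mm high on its x axis, 40 mm either side. The upright spindle, 30 mm thick, rises 49 mm above this point. The head turns with light friction (0.06 N m). The platter's underside belongs here.
- spindle_groove (a point): Middle of the groove around the spindle (27.6 mm across, 7.5 mm high), on the axis, 31.5 mm above the flange face, 3.5 mm above the hub's top once the platter is home. Axes as flange_top.
- spindle_end (a point): Centre of the spindle's top, 17.5 mm above the groove's middle; the top 4 mm are bevelled from 30 to 23 mm across. Axes as flange_top.
- ring: Spring-steel circlip, 4 mm thick, 17 g, level on a wooden block. Origin: centre of the relaxed ring, mid thickness, 28 mm above the bench at the start; z up; own -x points to its gap, roughly towards world -y (the robot's right). Relaxed 28 mm across inside, 37 outside: too small for the 30 mm spindle. Two lugs stick out at the gap, 15 to 28 mm from the centre in -x.
- ring_gap (a point): Middle of the ring's gap, 21.5 mm from the ring's origin in -x, mid thickness, between the lugs' facing flats (12 mm long), which are 19 mm apart here and 16 mm at their outer ends. The closed jaws enter here from above. Axes as ring.
- ring_eye (a point): Centre of the opening when the ring is fully spread, mid thickness, 3.3 mm from the ring's origin towards the gap: bring this onto the spindle's axis. Axes as ring.
- ring_left (a joint): How far the ring's +y half is sprung open, rad: 0 relaxed; about 0.3 with the pliers squeezed to their stop (lets the spindle through with about 1.7 mm to spare all round); below about 0.16 it does not pass. Each lug then pushes back with 6 N.
- ring_right (a joint): The same for the ring's -y half.
- block_top (a point): Top of the fixed light wooden block (60 x 80 mm, 26 mm high) under the ring: the middle of its front top edge. Own -x points off that edge, the way the gap faces; the ring overhangs it by the gap and lugs (the edge runs about 10 mm from the ring's centre), so nothing is under the lugs but the bench.
- pliers: Circlip pliers, 0.18 kg, 203 mm long, lying level, jaws roughly towards world +y (the robot's left). Origin: pivot, mid thickness, 32 mm above the bench at the start; x points to the jaws, z up. Two red handles, 9 mm wide and 12 mm high, run 36 to 126 mm behind the pivot and splay at rest. Squeezing them together spreads the jaws, which push the lugs apart and grip them.
- jaw_tips (a point): Between the jaw tips, 72 mm ahead of the pivot, mid thickness; the serrated tips reach 77 mm ahead, are 8 mm high (4 up, 4 down) and at rest 4 mm wide over both at their ends, 9 mm at 66 mm ahead, 14 mm at 56 mm. Bring it to ring_gap before squeezing. At full spread ring_eye stands about 85 mm ahead of the pivot.
- pliers_grip (a point): Where to grip the handles, near their centre of mass, on the centre line 55 mm behind the pivot, mid thickness. Along y the pliers are 58 mm wide here at rest (61 mm wide 11 mm farther back), about 31 mm squeezed to their stop. Free space below at the start: 18 mm. Axes as pliers.
- pliers_left (a joint): Turn of each handle about the pivot, rad: 0 at rest, 0.24 at the built-in stop. The spring pushes back on each handle with 11 N at the grip at first, enough to carry the pliers lightly squeezed, and about 21 N at the stop with the ring. The jaws stay narrower than the gap up to 0.05 (6 mm of squeeze over both handles).
- rest_top (a point): Top of the front bar, under the pivot, of the fixed dark wooden pliers rest (160 x 110 mm; bars under the pivot and 118 mm behind it, tops 26 mm above the bench, floor board 8 mm). x as the pliers.
- glue_bottle: Bystander, loose on the bench, to be left alone: white glue bottle with orange cap, 60 mm across, 165 mm tall; origin: centre of its underside.
- wax_tin: Bystander, loose on the bench, to be left alone: brass-coloured wax tin, 72 mm across, 42 mm tall; origin: centre of its underside.
- tape_roll: Bystander, loose on the bench, to be left alone: roll of brown tape lying flat, 90 mm across, 36 mm tall; origin: centre of its underside.
- brush_jar: Bystander, loose on the bench, to be left alone: glass jar of brushes, 80 mm across, about 205 mm tall over the brushes; origin: centre of its underside.
- corner_sample: Bystander, loose on the bench, to be left alone: L-shaped picture-frame corner sample, dark wood with a gilt lip, legs about 100 mm, 26 mm tall; origin under its outer corner.
- screwdriver: Bystander, loose on the bench, to be left alone: screwdriver with yellow handle, 180 mm long, lying; origin mid length.
- paint_jar: Bystander, loose on the bench, to be left alone: amber paint jar with white lid, 52 mm across, 55 mm tall; origin: centre of its underside.
Not all that is in view belongs to the job. What is shaped like the platter but blue is not meant.

How it is judged:
By the outcome, as a careful person would: the job done as asked, in the order asked, and still so for the second after the job is handed in, while the arm keeps its last pose, push and grip.
It also fails if it takes over 61 s, if anything falls off the work surface, if the arm or the gripper's body presses on something with over 40 N, if the wrist force passes 120 N, or if a joint passes its speed limit or range.

## Working session

There is one attempt and no reset: what is moved stays moved. The work goes in short steps, Python scripts to look and compute and a tool call to move; the robot and the scene stay as the last step left them, time stands still between calls to the robot, and variables do not carry over. Pictures are saved under pics/ and viewed, at most 10 in all, crops included, and the job is handed in when it is done.

Besides the shell and the picture viewer there is one more tool, called after "Emit:" by a JSON object that holds its "name" and its "arguments". jog_arm: Moves the arm, as the interface text tells. Shift numbers are shares of 50 cm and turn numbers shares of 1.5 rad, none past 1 either way. Its arguments: {"type":"object","properties":{"motion":{"type":"string"}},"required":["motion"]}

```bash
ls; mkdir -p pics; cat > h.py <<'E'
import numpy as np, cv2
from plant import state, grab_frame, job_done, cut_out, place_of
from scipy.spatial.transform import Rotation as R
def rot(q): return R.from_quat([q[1],q[2],q[3],q[0]])
def cloud(f):
    K=f["intrinsics"];k1=f["k1"];h,w=f["range_z"].shape
    v,u=np.mgrid[:h,:w].astype(float)
    a=(u-K[0,2])/K[0,0];b=(v-K[1,2])/K[1,1]
    rd=np.hypot(a,b);r=rd.copy()
    for _ in range(20): r=rd/(1+k1*r*r)
    s=np.where(rd>0,r/np.maximum(rd,1e-12),1);a*=s;b*=s
    z=f["range_z"];P=np.stack([a*z,-b*z,-z,np.ones_like(z)],-1)
    W=(P@f["world_from_camera"].T)[...,:3];W[z==0]=np.nan
    return W
def proj(f,p):
    q=np.linalg.inv(f["world_from_camera"])@np.append(p,1);a=q[0]/-q[2];b=-q[1]/-q[2]
    s=1+f["k1"]*(a*a+b*b);K=f["intrinsics"];return np.array([K[0,0]*a*s+K[0,2],K[1,1]*b*s+K[1,2]])
def save(f,n,box=None,sc=1):
    c=f["color"][...,::-1]
    if box: c=c[box[1]:box[3],box[0]:box[2]]
    cv2.imwrite("pics/"+n,cv2.resize(c,None,fx=sc,fy=sc,interpolation=cv2.INTER_CUBIC))
def togo(pos,zrot=None,yaw=None):
    """shift fractions and turn fractions to take TCP (pointing down) to pos, y axis of tool at world yaw"""
    s=state();T=rot(s["tool_rot"]);d=T.inv().apply(np.array(pos)-s["tool_pos"])/0.5
    out=[d.round(4)]
    if yaw is not None:
        c=[]
        for y in (yaw,yaw+np.pi):
            yy=np.array([np.cos(y),np.sin(y),0]);zz=np.array([0,0,-1.]);xx=np.cross(yy,zz)
            c.append((T.inv()*R.from_matrix(np.stack([xx,yy,zz],1))).as_rotvec())
        out+= [(x/1.5).round(4) for x in sorted(c,key=np.linalg.norm)]
    return out
E
python3 - <<'E'
from h import *
s=state();print({k:np.round(v,3) for k,v in s.items()})
for c in("top","scene"):
    f=grab_frame(c);save(f,c+"0.png");np.savez("/tmp/"+c+".npz",**f)
    print(c,f["world_from_camera"].round(2).tolist())
    for t in("platter","flange_top","spindle_end","ring","ring_gap","block_top","pliers","jaw_tips","pliers_grip","glue_bottle","wax_tin","brush_jar","paint_jar","tape_roll"):
        print(t,[(round(d["p"],2),np.round(d["at"],3).tolist(),proj(f,d["at"]).round().tolist()) for d in place_of(c,t)[:3]])
E
```

```text
pics
{'time': np.float64(0.0), 'joint_pos': array([-1.276,  0.053,  1.614,  0.   ,  1.476, -0.119]), 'joint_vel': array([ 0.001, -0.   ,  0.   , -0.002, -0.002, -0.001]), 'joint_efforts': array([-0.0000e+00, -3.9368e+01, -3.7018e+01, -0.0000e+00,  7.0000e-03,
        0.0000e+00]), 'tool_pos': array([ 0.251, -0.572,  0.207]), 'tool_rot': array([-0.001,  0.979,  0.205, -0.   ]), 'contact_force': array([ 0.081, -0.193, -0.536]), 'ft_torque': array([-0.02 ,  0.035, -0.013]), 'grasp_force': np.float64(0.0), 'gripper_width': np.float64(1.0)}
top [[0.01, 1.0, -0.09, 0.39], [-1.0, 0.01, 0.01, 0.0], [0.01, 0.09, 1.0, 1.11], [0.0, 0.0, 0.0, 1.0]]
platter [(0.72, [0.236, -0.411, -0.001], [454.0, 292.0]), (0.56, [0.489, -0.364, -0.001], [436.0, 203.0])]
flange_top [(0.65, [0.522, 0.289, 0.053], [203.0, 185.0]), (0.36, [0.279, 0.343, 0.002], [185.0, 274.0])]
spindle_end [(0.66, [0.632, 0.034, 0.029], [297.0, 149.0]), (0.56, [0.523, 0.286, 0.1], [199.0, 183.0])]
ring [(0.39, [0.639, 0.041, 0.028], [295.0, 146.0]), (0.38, [0.427, 0.023, 0.034], [300.0, 222.0])]
ring_gap [(0.37, [0.642, 0.021, 0.027
[... 1327 characters left out ...]
liers [(0.68, [0.493, -0.365, 0.002], [264.0, 153.0]), (0.64, [0.642, -0.38, 0.001], [229.0, 167.0]), (0.53, [0.433, -0.048, 0.033], [322.0, 193.0])]
jaw_tips [(0.51, [0.427, 0.024, 0.036], [335.0, 205.0])]
pliers_grip [(0.81, [0.438, -0.1, 0.032], [312.0, 185.0])]
glue_bottle [(0.67, [0.623, 0.033, 0.027], [289.0, 235.0]), (0.66, [0.522, 0.292, 0.051], [361.0, 273.0]), (0.58, [0.713, -0.254, 0.002], [228.0, 197.0])]
wax_tin [(0.64, [0.644, 0.406, -0.001], [351.0, 331.0])]
brush_jar [(0.67, [0.686, 0.234, 0.003], [307.0, 294.0])]
paint_jar [(0.76, [0.326, 0.174, -0.001], [383.0, 226.0]), (0.65, [0.686, 0.232, 0.003], [307.0, 293.0])]
tape_roll [(0.96, [0.347, -0.222, 0.002], [314.0, 159.0])]
```

View pics/top0.png

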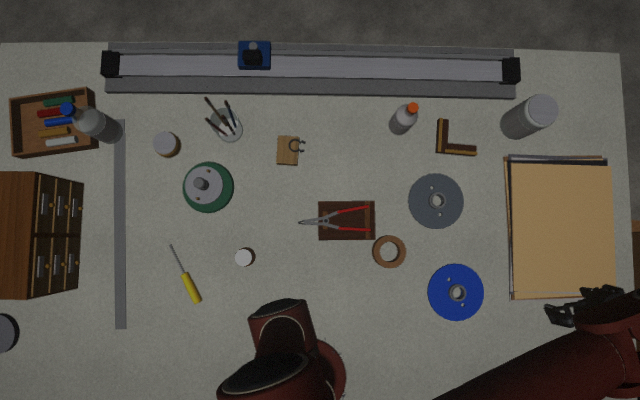

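```bash
python3 - <<'E'
from h import *
f=dict(np.load("/tmp/top.npz"));W=cloud(f);c=f["color"].astype(int)
def blob(name,m):
    p=W[m];p=p[~np.isnan(p).any(1)];print(name,len(p),p.mean(0).round(4),((p.max(0)+p.min(0))/2).round(4),np.ptp(p,0).round(3));return p
near=lambda x,y,r:np.hypot(W[...,0]-x,W[...,1]-y)<r
Z=W[...,2]
for x,y in((.489,-.364),(.236,-.411)):
    blob("disc",near(x,y,.1)&(Z>.004)&(Z<.011)); blob("hub",near(x,y,.05)&(Z>.017)&(Z<.04))
    m=near(x,y,.08)&(Z>.004); print(c[m].mean(0))
blob("spind",near(.522,.289,.04)&(Z>.09)&(Z<.115))
blob("flange",near(.522,.289,.08)&(Z>.045)&(Z<.058))
p=blob("pegs",near(.522,.289,.06)&(Z>.06)&(Z<.075))
blob("block",near(.64,.05,.08)&(Z>.02)&(Z<.0275))
p=blob("ring",near(.64,.035,.05)&(Z>.0275))
# pliers red
m=near(.436,-.1,.12)&(c[...,0]>110)&(c[...,0]>2*c[...,1])&(Z>.02)
p=blob("red",m)
E
```

```text
disc 1989 [ 0.494  -0.3603  0.0075] [ 0.4939 -0.3611  0.0075] [0.189 0.182 0.007]
hub 141 [ 0.4943 -0.3579  0.0235] [ 0.4943 -0.3596  0.0244] [0.046 0.047 0.014]
[62.26585821 66.49160448 70.91231343]
disc 2110 [ 0.238  -0.413   0.0073] [ 0.2333 -0.4065  0.0075] [0.169 0.173 0.007]
hub 135 [ 0.2389 -0.4123  0.023 ] [ 0.2396 -0.4132  0.0244] [0.044 0.047 0.014]
[33.4221887  25.02982476 39.27155623]
spind 112 [0.524  0.2873 0.1003] [0.524  0.2886 0.0983] [0.028 0.03  0.016]
flange 980 [0.5237 0.2868 0.0526] [0.5251 0.289  0.0516] [0.103 0.105 0.012]
pegs 36 [0.5226 0.2825 0.0664] [0.5248 0.2874 0.0676] [0.082 0.033 0.014]
block 462 [0.6305 0.0633 0.0252] [0.6312 0.0566 0.0237] [0.082 0.076 0.007]
ring 139 [0.6359 0.05   0.0294] [0.6313 0.0486 0.0311] [0.08  0.07  0.007]
red 107 [ 0.4372 -0.1227  0.0376] [ 0.4405 -0.1225  0.0377] [0.066 0.085 0.01 ]
```

The top view shows the grey platter at (436,201), the candidate I want. Its look-alike is the blue disc at (456,292). The turntable is at (203,185), the pliers at (340,220) and the circlip on its block at (297,146). Next I move above the grey platter and check it from close by.

```bash
python3 - <<'E'
from h import *
print(togo([.494,-.36,.20]))
E
```

```text
[array([ 0.6151, -0.1934,  0.0173])]
```

Emit:
{"name": "jog_arm", "arguments": {"motion": "100 0.12 -0.04 0 0 0 0;100 0.24 -0.08 0 0 0 0;100 0.36 -0.12 0 0 0 0;100 0.48 -0.155 0.01 0 0 0;100 0.595 -0.19 0.017 0 0 0"}}

```text
time: 2.12
tool_pos: [0.4868, -0.3643, 0.2004]
tool_rot: [0.0, 0.979, 0.205, 0.0]
contact_force: [0.2, -1.6, 0.1]
gripper_width: 0.999
grasp_force: 0.0
```

```bash
python3 - <<'E'
from h import *
s=state();print(s["time"],s["tool_pos"],s["joint_vel"].round(2))
f=grab_frame("wrist");np.savez("/tmp/w1.npz",**f);save(f,"w1.png")
d=place_of("wrist","platter");print(d[:2]);print(togo([.494,-.36,.2]))
E
```

```text
2.125 [ 0.48678898 -0.36428056  0.20038958] [ 0.83  0.22 -0.17 -0.   -0.05  0.83]
[{'at': [0.2347, -0.4173, 0.0017], 'p': 0.89}, {'at': [0.4938, -0.3594, -0.0027], 'p': 0.71}]
[array([ 0.0107,  0.0016, -0.0006])]
```

View pics/w1.png

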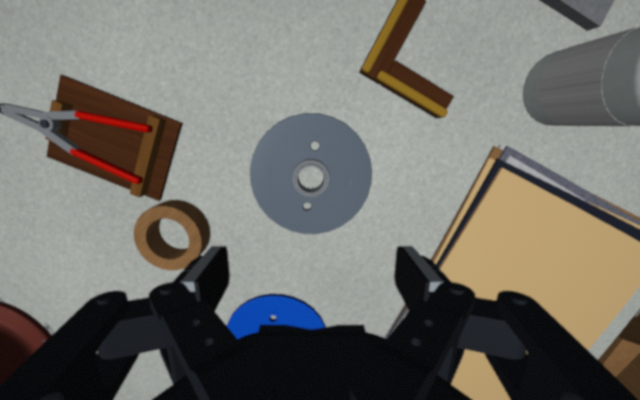

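The wrist view shows the grey disc centred at (311,175) with peg holes at (315,146) and (307,206). The blue look-alike is at the bottom, at (275,315).

```bash
python3 - <<'E'
from h import *
f=grab_frame("wrist");np.savez("/tmp/w1.npz",**f)
W=cloud(f);Z=W[...,2];print(state()["time"])
g=np.hypot(W[...,0]-.494,W[...,1]+.36)
c=f["color"].astype(int)
m=(g<.1)&(Z>.0045)&(Z<.012)
p=W[m];
cnt,_=cv2.findContours(m.astype(np.uint8),cv2.RETR_EXTERNAL,cv2.CHAIN_APPROX_NONE);cc=max(cnt,key=cv2.contourArea)[:,0]
e=W[cc[:,1],cc[:,0]][:,:2];(A,_,_,_)=np.linalg.lstsq(np.c_[2*e,np.ones(len(e))],(e**2).sum(1),rcond=None)
print("disc centre",A[:2],"r",np.sqrt(A[2]+A[0]**2+A[1]**2))
h=(g<.03)&(Z>.017)&(Z<.035);e=W[h];print("hub",e.mean(0),((e.max(0)+e.min(0))/2))
C=A[:2];r=np.hypot(W[...,0]-C[0],W[...,1]-C[1])
for hole in ((315,146),(307,206)):
    v,u=np.mgrid[:400,:640]; k=(np.hypot(u-hole[0],v-hole[1])<9)
    lum=c.sum(2); k2=k&((lum>lum[k].min()+.6*(lum[k].max()-lum[k].min()))|(Z<.004))
    q=W[k2];print(k2.sum(),q.mean(0).round(4)); d=q.mean(0)[:2]-C;print(np.hypot(*d),np.arctan2(d[1],d[0]))
# ray at z=8mm for holes centres
print(togo([C[0],C[1],.2]))
t=dict(np.load("/tmp/top.npz"));save(t,"flange.png",(160,145,250,225),6)
save(f,"w2.png",(240,105,380,245),4)
E
```

```text
2.275
disc centre [ 0.49330977 -0.36100535] r 0.07892782313312434
hub [ 0.49412225 -0.36050732  0.0241094 ] [ 0.49297011 -0.36128313  0.02354407]
56 [ 5.311e-01 -3.501e-01  2.000e-04]
0.03937017966704673 0.2799208986204862
47 [ 0.4536 -0.3729  0.0008]
0.04148862775493179 -2.851549688141887
[array([ 0.0136,  0.0004, -0.0002])]
```

View pics/flange.png

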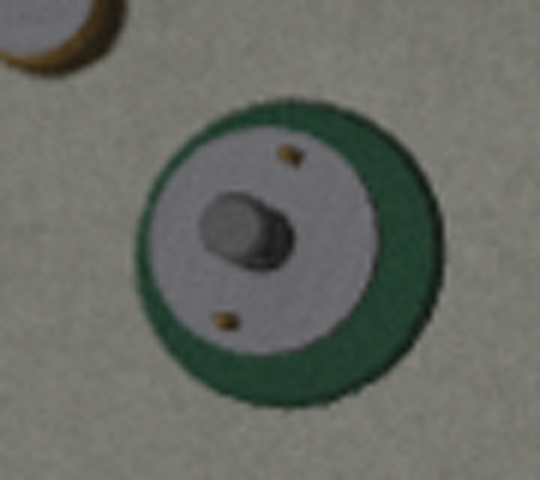

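View pics/w2.png

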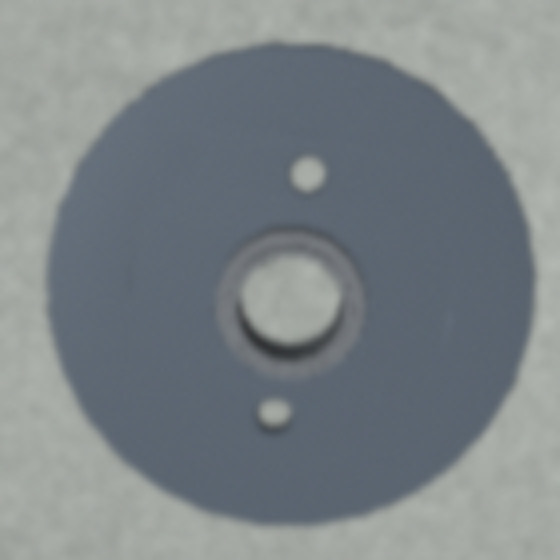

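The flange's pegs lie along a line at about -0.37 rad and the platter's holes at about +0.285 rad. Next I descend onto the hub.

Emit:
{"name": "jog_arm", "arguments": {"motion": "100 0.0136 0 0.09 0 0 0;100 0.0136 0 0.2 0 0 0;100 0.0136 0 0.3 0 0 0;100 0.0136 0 0.36 0 0 0;100 0.0136 0 0.36 0 0 0"}}

```text
time: 2.9
tool_pos: [0.4887, -0.3622, 0.017]
tool_rot: [-0.003, 0.979, 0.205, -0.002]
contact_force: [-0.4, -0.3, -0.2]
gripper_width: 0.997
grasp_force: 0.0
```

```bash
python3 - <<'E'
from h import *
s=state();print(s["time"],s["tool_pos"],s["contact_force"]);print(togo([.4933,-.361,.0085]))
f=grab_frame("wrist");np.savez("/tmp/w3.npz",**f);save(f,"w3.png")
E
```

```text
2.9 [ 0.48870521 -0.36223489  0.01703275] [-0.42094735 -0.26756966 -0.21093197]
[array([0.0095, 0.0015, 0.017 ])]
```

View pics/w3.png

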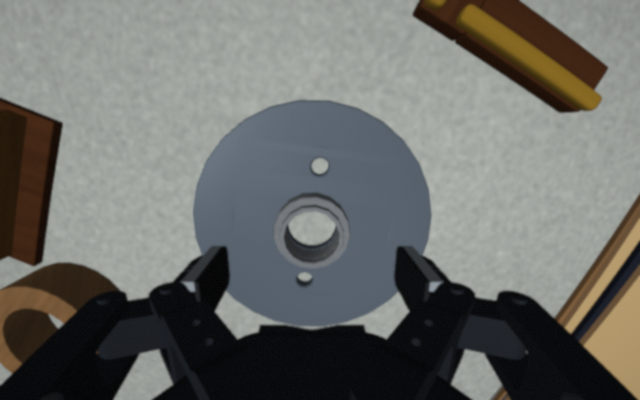

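The grey platter sits between the open fingers, with the hub at (312,232). I'm re-reading the pose now that the arm has settled.

```bash
python3 - <<'E'
from h import *
for i in range(2):
    s=state();print(s["time"],s["tool_pos"],s["joint_vel"].round(3));print(togo([.4933,-.361,.0085]))
    f=grab_frame("wrist")
W=cloud(f);Z=W[...,2]
e=W[(np.hypot(W[...,0]-.494,W[...,1]+.36)<.03)&(Z>.02)&(Z<.035)];print(len(e),e.mean(0),(e.max(0)+e.min(0))/2)
m=(np.hypot(W[...,0]-.494,W[...,1]+.36)<.1)&(Z>.0045)&(Z<.012);e=W[m];
T=rot(s["tool_rot"]);q=T.inv().apply(e-s["tool_pos"]);print(((q.max(0)+q.min(0))/2),np.ptp(q,0))
E
```

```text
2.95 [ 0.49037285 -0.36347897  0.01961444] [ 0.008 -0.036 -0.044  0.003 -0.002  0.001]
[array([ 0.0074, -0.0022,  0.0222])]
3.0 [ 0.49161278 -0.36434875  0.02143929] [ 0.007 -0.023 -0.027  0.001 -0.004  0.003]
[array([ 0.0058, -0.0048,  0.0259])]
2278 [ 0.49618441 -0.35981138  0.02430823] [ 0.49360935 -0.36096089  0.0247604 ]
[ 0.0027698  -0.00261944  0.01317907] [0.15882195 0.15842712 0.00745575]
```

Emit:
{"name": "jog_arm", "arguments": {"motion": "100 0.0045 -0.003 0.012 0 0 0;100 0.0045 -0.003 0.024 0 0 0;70 0.0045 -0.003 0.024 0 0 0;20 0.0045 -0.003 0.024 0 0 0;20 0.0045 -0.003 0.024 0 0 0"}}

```text
time: 3.68
tool_pos: [0.4932, -0.3608, 0.0084]
tool_rot: [0.0, 0.979, 0.205, 0.0]
contact_force: [-0.1, 0.6, -0.1]
gripper_width: 0.377
grasp_force: 0.0
```

Emit:
{"name": "jog_arm", "arguments": {"motion": "20 0 0 0 0 0 0;20 0 0 0 0 0 0;20 0 0 -0.04 0 0 0;20 0 0 -0.14 0 0 0;20 0 0 -0.26 0 0 0"}}

```text
time: 4.3
tool_pos: [0.4925, -0.3602, 0.1398]
tool_rot: [-0.001, 0.979, 0.205, -0.0]
contact_force: [0.3, -1.3, 0.8]
gripper_width: 0.201
grasp_force: 0.0
```

```bash
python3 - <<'E'
from h import *
f=grab_frame("wrist");np.savez("/tmp/w4.npz",**f);save(f,"w4.png")
s=state();print({k:np.round(v,4) for k,v in s.items()})
W=cloud(f);T=rot(s["tool_rot"]);q=T.inv().apply(W.reshape(-1,3)-s["tool_pos"]).reshape(W.shape)
c=f["color"].astype(int)
m=(np.hypot(q[...,0],q[...,1])<.1)&(abs(q[...,2])<.03)
print(np.histogram(q[m][:,2],15))
E
```

```text
{'time': np.float64(4.35), 'joint_pos': array([-0.7531,  0.0618,  1.7004,  0.    ,  1.3637,  0.4036]), 'joint_vel': array([-0.0025,  0.0038, -0.0582,  0.0026, -0.1696,  0.0005]), 'joint_efforts': array([-6.93000e-01, -1.62977e+01, -1.42098e+01, -4.27000e-02,
        6.85400e-01,  1.00000e-04]), 'tool_pos': array([ 0.497 , -0.3642,  0.1515]), 'tool_rot': array([0.0064, 0.9786, 0.2055, 0.0045]), 'contact_force': array([ 3.3718, -2.516 ,  6.6454]), 'ft_torque': array([-0.0807, -0.1114, -0.0175]), 'grasp_force': np.float64(0.0), 'gripper_width': np.float64(0.2013)}
(array([78, 66, 54, 58, 63, 83, 59, 62, 49, 39, 26, 18, 19, 17, 12]), array([-0.02993717, -0.02862368, -0.02731019, -0.0259967 , -0.02468321,
       -0.02336972, -0.02205623, -0.02074274, -0.01942925, -0.01811576,
       -0.01680226, -0.01548877, -0.01417528, -0.01286179, -0.0115483 ,
       -0.01023481]))
```

View pics/w4.png

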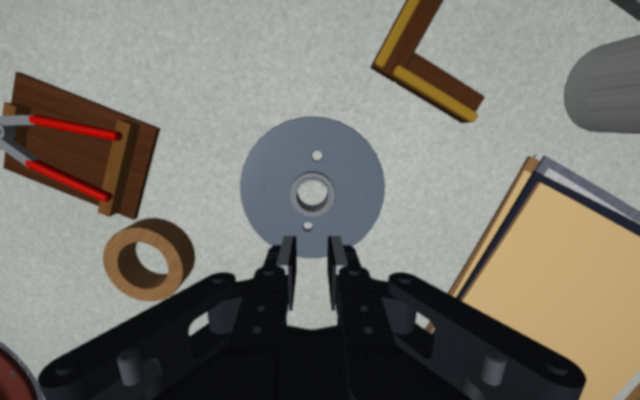

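The fingers closed on nothing (17 mm apart at rows 237–310), and the platter is still on the bench at (312,187). I'm checking where the TCP projects in the wrist picture.

```bash
python3 - <<'E'
from h import *
for n in("w3","w4"):
    f=dict(np.load(f"/tmp/{n}.npz"))
    wc=f["world_from_camera"];tp,tr={"w3":([.4905,-.3635,.0196],[-.001,.979,.205,0]),"w4":([.497,-.3642,.1515],[.0064,.9786,.2055,.0045])}[n]
    T=rot(tr)
    for d in((0,0,0),(0,0,-.019),(0,.0085,-.003),(0,-.0085,-.003)): print(n,d,proj(f,np.array(tp)+T.apply(d)).round(1))
    print(T.inv().apply(wc[:3,3]-tp).round(4),(T.inv().as_matrix()@wc[:3,:3]).round(3).tolist())
    W=cloud(f)
    q=T.inv().apply(W.reshape(-1,3)-tp).reshape(W.shape)
    for px in ((292,240),(292,270),(292,300),(345,240),(345,270),(215,255),(215,280),(405,262)): print(px,q[px[1],px[0]].round(4),W[px[1],px[0]].round(4))
    Z=W[...,2];m=(np.hypot(W[...,0]-.494,W[...,1]+.36)<.1)&(Z>.0045)&(Z<.012)
    p=W[m];print("disc",(p.max(0)+p.min(0))/2)
E
```

```text
w3 (0, 0, 0) [313.3 238. ]
w3 (0, 0, -0.019) [313.4 250.9]
w3 (0, 0.0085, -0.003) [327.1 239.8]
w3 (0, -0.0085, -0.003) [299.5 239.8]
[ 0.0665 -0.0005 -0.1624] [[-0.001, 0.964, 0.264], [1.0, -0.0, 0.004], [0.004, 0.264, -0.964]]
(292, 240) [-0.0067 -0.0144  0.0127] [ 0.4786 -0.353   0.0069]
(292, 270) [-0.0286 -0.0147  0.0115] [ 0.4584 -0.3615  0.0082]
(292, 300) [-0.0524 -0.0152  0.011 ] [ 0.4364 -0.3706  0.0087]
(345, 240) [-0.0002  0.0196 -0.0028] [ 0.4981 -0.3815  0.0223]
(345, 270) [-0.0283  0.022   0.0109] [ 0.4734 -0.395   0.0086]
(215, 255) [ 0.0115 -0.0444 -0.0485] [ 0.4833 -0.3183  0.0682]
(215, 280) [ 0.002  -0.0435 -0.0539] [ 0.4749 -0.3229  0.0736]
(405, 262) [ 0.0071  0.0421 -0.0466] [ 0.5139 -0.3993  0.0661]
disc [ 0.49307529 -0.36055676  0.00825004]
w4 (0, 0, 0) [319.4 241.6]
w4 (0, 0, -0.019) [319.8 255.9]
w4 (0, 0.0085, -0.003) [334.1 243.7]
w4 (0, -0.0085, -0.003) [304.9 243.6]
[ 0.0656 -0.0023 -0.1532] [[-0.0, 0.964, 0.267], [1.0, -0.004, 0.015], [0.015, 0.267, -0.963]]
(292, 240) [ 0.0099 -0.0143 -0.0212] [ 0.5    -0.3469  0.1725]
(292, 270) [ 0.005  -0.0126 -0.0433] [ 0.496  -0.3502  0.1946]
(292, 300) [-0.007  -0.0125 -0.0481] [ 0.485  -0.3551  0.1994]
(345, 240) [-0.059   0.0314  0.1428] [ 0.4572 -0.4182  0.0088]
(345, 270) [ 0.0109  0.0094 -0.0537] [ 0.5101 -0.3679  0.2054]
(215, 255) [-0.0823 -0.1231  0.1492] [ 3.738e-01 -2.862e-01  1.000e-04]
(215, 280) [ 0.012 -0.039 -0.064] [ 0.4915 -0.323   0.215 ]
(405, 262) [-0.0912  0.1059  0.1517] [ 0.4578 -0.4994  0.0008]
disc [ 0.49456982 -0.36085641  0.0081936 ]
```

```bash
python3 - <<'E'
from h import *
f=grab_frame("wrist");f=grab_frame("wrist");s=state();tp=s["tool_pos"];T=rot(s["tool_rot"])
print(tp,s["gripper_width"],s["contact_force"],s["joint_vel"].round(3))
W=cloud(f);q=T.inv().apply(W.reshape(-1,3)-tp).reshape(W.shape)
for u in (280,285,290,295,300,325,330,335,340,345,350):
    print(u,[(v,*(q[v,u]*1000).round().astype(int)) for v in range(228,262,4) if not np.isnan(q[v,u,0]) and q[v,u,2]<.05])
d=np.load("/tmp/w3.npz");print("moved?")
Z=W[...,2];m=(np.hypot(W[...,0]-.494,W[...,1]+.36)<.1)&(Z>.0045)&(Z<.012)
p=W[m];print("disc",(p.max(0)+p.min(0))/2)
E
```

```text
[ 0.495911   -0.36329805  0.14568501] 0.1968102667377544 [ 0.49336626 -0.29368822  1.54618536] [-0.002  0.051  0.081 -0.    -0.008 -0.001]
280 [(244, np.int64(9), np.int64(-14), np.int64(-32)), (248, np.int64(13), np.int64(-13), np.int64(-47)), (252, np.int64(13), np.int64(-12), np.int64(-52)), (256, np.int64(13), np.int64(-12), np.int64(-55)), (260, np.int64(13), np.int64(-11), np.int64(-59))]
285 [(240, np.int64(13), np.int64(-11), np.int64(-37)), (244, np.int64(13), np.int64(-11), np.int64(-41)), (248, np.int64(13), np.int64(-10), np.int64(-46)), (252, np.int64(13), np.int64(-10), np.int64(-51)), (256, np.int64(13), np.int64(-9), np.int64(-56)), (260, np.int64(13), np.int64(-9), np.int64(-59))]
290 [(240, np.int64(13), np.int64(-9), np.int64(-35)), (244, np.int64(13), np.int64(-8), np.int64(-42)), (248, np.int64(13), np.int64(-8), np.int64(-47)), (252, np.int64(13), np.int64(-8), np.int64(-51)), (256, np.int64(13), np.int64(-7), np.int64(-55)), (260, np.int64(13), np.int64(-7), np.int64(-59))]
295 [(240, np.int64(12), np.int64(-6), np.int64(-35)), (244, np.int64(11), np.int64(-6),
[... 943 characters left out ...]
48, np.int64(14), np.int64(16), np.int64(-48)), (252, np.int64(12), np.int64(16), np.int64(-50)), (256, np.int64(13), np.int64(15), np.int64(-55)), (260, np.int64(13), np.int64(15), np.int64(-59))]
345 [(244, np.int64(9), np.int64(20), np.int64(-33)), (248, np.int64(9), np.int64(20), np.int64(-38)), (252, np.int64(9), np.int64(19), np.int64(-43)), (256, np.int64(13), np.int64(17), np.int64(-56)), (260, np.int64(13), np.int64(17), np.int64(-59))]
350 [(248, np.int64(9), np.int64(22), np.int64(-37)), (252, np.int64(9), np.int64(21), np.int64(-42)), (256, np.int64(9), np.int64(21), np.int64(-47)), (260, np.int64(9), np.int64(20), np.int64(-52))]
moved?
disc [ 0.49413818 -0.36107888  0.00810672]
```

```bash
python3 - <<'E'
from h import *
f=grab_frame("wrist");s=state();tp=s["tool_pos"];T=rot(s["tool_rot"]);np.savez("/tmp/w5.npz",**f)
wc=f["world_from_camera"]
print(tp,s["time"],T.inv().apply(wc[:3,3]-tp).round(4))
W=cloud(f);q=T.inv().apply(W.reshape(-1,3)-tp).reshape(W.shape)
for u in (286,290,294,332,336,340):
    print(u,[(v,int(f["color"][v,u].sum()),*(q[v,u]*1000).round(1).tolist()) for v in range(233,243,1)])
for z in(0,-.01,-.02,-.03,-.035): print(z,proj(f,tp+T.apply([.011,-.0085,z])).round(1),proj(f,tp+T.apply([-.011,-.0085,z])).round(1))
E
```

```text
[ 0.49439788 -0.36189606  0.14210923] 4.5 [ 0.0675  0.0017 -0.1689]
286 [(233, 317, -47.9, -26.0, 132.9), (234, 304, -49.7, -26.2, 134.4), (235, 273, -50.8, -26.2, 134.2), (236, 223, -51.4, -26.1, 132.5), (237, 188, 13.0, -10.9, -32.0), (238, 179, 12.6, -10.9, -32.4), (239, 175, 13.1, -10.6, -35.2), (240, 176, 12.2, -10.7, -34.3), (241, 176, 13.1, -10.4, -37.8), (242, 176, 12.8, -10.4, -38.3)]
290 [(233, 316, -47.6, -21.3, 132.2), (234, 305, -49.5, -21.5, 134.0), (235, 276, -50.8, -21.6, 134.2), (236, 223, -52.2, -21.6, 134.4), (237, 189, 12.7, -8.8, -31.5), (238, 175, 12.4, -8.8, -32.1), (239, 173, 12.9, -8.6, -34.6), (240, 170, 13.1, -8.5, -36.5), (241, 169, 12.7, -8.5, -36.8), (242, 169, 12.3, -8.5, -37.1)]
294 [(233, 316, -48.0, -16.8, 133.2), (234, 300, -49.1, -16.8, 133.0), (235, 255, -50.6, -16.9, 133.5), (236, 175, -51.8, -16.9, 133.6), (237, 96, 12.6, -6.7, -31.2), (238, 60, 12.9, -6.6, -33.2), (239, 47, 12.8, -6.6, -34.3), (240, 46, 12.2, -6.6, -34.3), (241, 50, 12.0, -6.5, -35.2), (242, 44, 12.8, -6.4, -38.3)]
332 [(233, 318, -48.7, 27.3, 134.7), (234, 304, -49.6, 27.2, 13
[... 360 characters left out ...]
6, 223, -52.4, 32.0, 134.6), (237, 191, 12.7, 15.4, -31.6), (238, 178, 12.4, 15.4, -32.1), (239, 176, 12.5, 15.3, -33.7), (240, 174, 12.8, 15.1, -35.9), (241, 176, 12.6, 15.0, -36.7), (242, 174, 12.7, 14.8, -38.2)]
340 [(233, 319, -48.4, 36.5, 133.9), (234, 311, -49.2, 36.4, 132.9), (235, 292, -50.9, 36.6, 134.1), (236, 268, -52.1, 36.6, 133.8), (237, 242, 12.6, 17.6, -31.4), (238, 220, 12.5, 17.5, -32.5), (239, 211, 12.9, 17.2, -34.7), (240, 200, 12.7, 17.1, -35.7), (241, 191, 12.3, 17.1, -36.1), (242, 184, 12.8, 16.8, -38.7)]
0 [294.  221.2] [294.6 252.8]
-0.01 [293.1 226.4] [293.7 259.7]
-0.02 [292.1 232.3] [292.8 267.3]
-0.03 [290.9 239. ] [291.7 275.8]
-0.035 [290.3 242.7] [291.1 280.5]
```

```bash
python3 - <<'E'
from h import *
f=dict(np.load("/tmp/w5.npz"));save(f,"w5.png",(230,200,410,335),4.4)
E
```

```text
(no output)
```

View pics/w5.png

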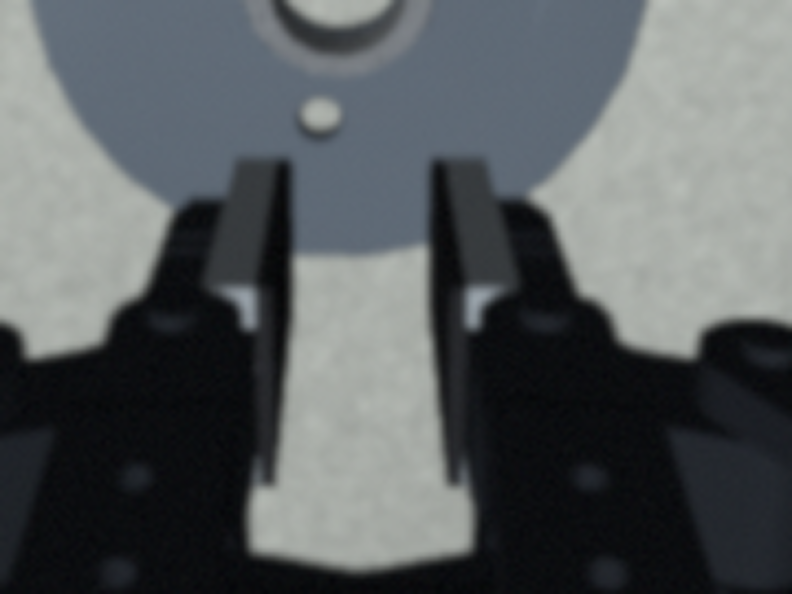

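The crop shows the real fingertips (270,160 and 460,160 in it) ending about 25 mm short of the reported TCP, which is why the pads passed over the hub. I'll correct heights by 25 mm from here on and regrip.

Emit:
{"name": "jog_arm", "arguments": {"motion": "100 0 0 0 0 0 0;100 0 0 0.09 0 0 0;100 0 0 0.19 0 0 0;100 0 0 0.28 0 0 0;100 0 0 0.305 0 0 0"}}

```text
time: 5.12
tool_pos: [0.4896, -0.3574, -0.0199]
tool_rot: [-0.004, 0.979, 0.205, -0.003]
contact_force: [-0.4, -0.0, -0.2]
gripper_width: 0.999
grasp_force: 0.0
```

Emit:
{"name": "jog_arm", "arguments": {"motion": "100 0 0 0 0 0 0;50 0 0 0 0 0 0;20 0 0 0 0 0 0;20 0 0 0 0 0 0;20 0 0 0 0 0 0"}}

```text
time: 5.75
tool_pos: [0.4943, -0.3615, -0.0114]
tool_rot: [0.001, 0.979, 0.205, 0.001]
contact_force: [-1.1, 2.7, 7.9]
gripper_width: 0.539
grasp_force: 60.4
```

```bash
python3 - <<'E'
from h import *
s=state();print({k:np.round(v,4) for k,v in s.items() if k not in("joint_pos","joint_vel","joint_efforts")})
f=grab_frame("wrist");tp=s["tool_pos"];T=rot(s["tool_rot"])
print(T.inv().apply(f["world_from_camera"][:3,3]-tp).round(4))
W=cloud(f);q=T.inv().apply(W.reshape(-1,3)-tp).reshape(W.shape)
m=(W[...,2]>.0045)&(W[...,2]<.012)&(np.hypot(q[...,0],q[...,1])<.1)
p=q[m];print("disc in tool",((p.max(0)+p.min(0))/2).round(4),np.ptp(p,0).round(3))
save(f,"g1.png")
E
```

```text
{'time': np.float64(5.75), 'tool_pos': array([ 0.4943, -0.3615, -0.0114]), 'tool_rot': array([1.000e-03, 9.787e-01, 2.054e-01, 9.000e-04]), 'contact_force': array([-1.0678,  2.661 ,  7.8683]), 'ft_torque': array([ 0.4674,  0.2983, -0.0338]), 'grasp_force': np.float64(60.4032), 'gripper_width': np.float64(0.5385)}
[ 0.0671  0.0007 -0.1652]
disc in tool [ 0.0129  0.0007 -0.0196] [0.132 0.158 0.008]
```

The hub is gripped at 60 N. Now I lift and carry it towards the turntable.

Emit:
{"name": "jog_arm", "arguments": {"motion": "20 0 0 -0.04 0 0 0;20 0 0 -0.12 0 0 0;20 0 0 -0.23 0 0 0;20 0 0 -0.34 0 0 0;20 0.01 -0.05 -0.428 0 0 0"}}

```text
time: 6.42
tool_pos: [0.4876, -0.3367, 0.2031]
tool_rot: [0.001, 0.979, 0.205, 0.001]
contact_force: [0.7, 0.2, -5.2]
gripper_width: 0.535
grasp_force: 63.6
```

Emit:
{"name": "jog_arm", "arguments": {"motion": "20 0.03 -0.11 0 0 0 0.09;20 0.06 -0.22 0 0 0 0.18;20 0.09 -0.33 0 0 0 0.27;20 0.12 -0.44 0 0 0 0.36;20 0.15 -0.55 0 0 0 0.434"}}

```text
time: 7.05
tool_pos: [0.4444, -0.052, 0.1997]
tool_rot: [-0.0, 0.993, -0.12, 0.0]
contact_force: [0.9, 0.7, -5.7]
gripper_width: 0.535
grasp_force: 63.5
```

```bash
python3 - <<'E'
from h import *
s=state();print({k:np.round(v,4) for k,v in s.items() if k not in("joint_vel","joint_efforts")})
print(togo([.388,.32,.2]))
E
```

```text
{'time': np.float64(7.05), 'joint_pos': array([-2.8320e-01, -3.9010e-01,  2.0184e+00,  2.0000e-04,  1.5132e+00,
        1.5291e+00]), 'tool_pos': array([ 0.4444, -0.052 ,  0.1997]), 'tool_rot': array([-1.000e-04,  9.927e-01, -1.205e-01,  1.000e-04]), 'contact_force': array([ 0.89  ,  0.7456, -5.6613]), 'ft_torque': array([ 0.0669, -0.0844,  0.013 ]), 'grasp_force': np.float64(63.5492), 'gripper_width': np.float64(0.5349)}
[array([-2.876e-01, -6.954e-01, -5.000e-04])]
```

Emit:
{"name": "jog_arm", "arguments": {"motion": "20 -0.046 -0.111 0 0 0 0;20 -0.092 -0.222 0 0 0 0;20 -0.138 -0.333 0 0 0 0;20 -0.184 -0.444 0 0 0 0;20 -0.23 -0.555 0 0 0 0"}}

```text
time: 7.68
tool_pos: [0.3979, 0.2445, 0.2]
tool_rot: [-0.0, 0.993, -0.118, 0.0]
contact_force: [1.7, 0.3, -5.8]
gripper_width: 0.534
grasp_force: 63.6
```

Emit:
{"name": "jog_arm", "arguments": {"motion": "20 -0.035 -0.085 0 0 0 0;20 -0.0576 -0.14 0 0 0 0;20 -0.0576 -0.14 0 0 0 0;20 -0.0576 -0.14 0 0 0 0;20 -0.0576 -0.14 0 0 0 0"}}

```text
time: 8.3
tool_pos: [0.3877, 0.3167, 0.1997]
tool_rot: [0.0, 0.993, -0.119, 0.0]
contact_force: [-0.6, 0.6, -6.6]
gripper_width: 0.534
grasp_force: 63.8
```

```bash
python3 - <<'E'
from h import *
f=grab_frame("wrist");np.savez("/tmp/w6.npz",**f);save(f,"w6.png")
s=state();tp=s["tool_pos"];T=rot(s["tool_rot"]);print(tp,s["tool_rot"].round(4),s["joint_vel"].round(3))
wc=f["world_from_camera"];print(T.inv().apply(wc[:3,3]-tp).round(4))
W=cloud(f);Z=W[...,2]
for t in("spindle_end","flange_top"):print(t,place_of("wrist",t)[:1])
m=(Z>.095)&(Z<.106)&(np.hypot(W[...,0]-.524,W[...,1]-.288)<.03);e=W[m];print("spindle top",len(e),(e.max(0)+e.min(0))/2,np.ptp(e,0))
q=T.inv().apply(W.reshape(-1,3)-tp).reshape(W.shape)
m=(abs(q[...,2])<.05);print(np.histogram(q[m][:,2],20))
E
```

```text
[0.38778403 0.3167788  0.19973768] [ 1.000e-04  9.929e-01 -1.191e-01  1.000e-04] [ 0.     0.004 -0.003  0.003 -0.001  0.001]
[ 6.720e-02 -1.000e-04 -1.652e-01]
spindle_end [{'at': [0.521, 0.2897, 0.1017], 'p': 0.87}]
flange_top [{'at': [0.5212, 0.2891, 0.0538], 'p': 0.8}]
spindle top 1024 [0.52345187 0.28828189 0.0994036 ] [0.02963932 0.03021168 0.00879665]
(array([  409,   436,  1853,  2122,   599,  3239, 32628,   279,     1,
           0,     0,     0,     0,     6,    49,   104,   107,   197,
         297,   287]), array([-4.99992442e-02, -4.49996286e-02, -4.00000130e-02, -3.50003974e-02,
       -3.00007818e-02, -2.50011663e-02, -2.00015507e-02, -1.50019351e-02,
       -1.00023195e-02, -5.00270395e-03, -3.08837037e-06,  4.99652721e-03,
        9.99614279e-03,  1.49957584e-02,  1.99953739e-02,  2.49949895e-02,
        2.99946051e-02,  3.49942207e-02,  3.99938363e-02,  4.49934518e-02,
        4.99930674e-02]))
```

View pics/w6.png

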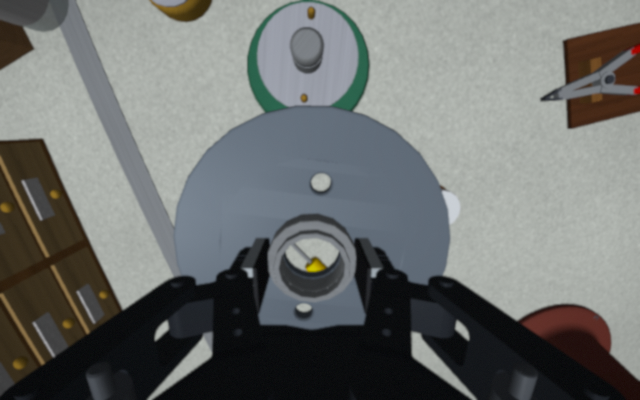

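Held platter: the hub is at (312,255) and its holes at (320,182) and (304,309). The spindle top is at (307,45) with the pegs at (311,12) and (304,98). I'm computing the offset between them now.

```bash
python3 - <<'E'
from h import *
f=dict(np.load("/tmp/w6.npz"));W=cloud(f);tp=np.array([.38778,.31678,.19974]);T=rot([1e-4,.9929,-.1191,1e-4])
q=T.inv().apply(W.reshape(-1,3)-tp).reshape(W.shape);c=f["color"].astype(int)
def circ(e):
    A=np.linalg.lstsq(np.c_[2*e,np.ones(len(e))],(e**2).sum(1),rcond=None)[0];return A[:2],np.sqrt(A[2]+A[:2]@A[:2])
v,u=np.mgrid[:400,:640]
# disc: plane fit
m=(q[...,2]>-.021)&(q[...,2]<-.015)&(np.hypot(q[...,0],q[...,1])<.09)&(v<230)
P=q[m];co=np.linalg.lstsq(np.c_[P[:,:2],np.ones(len(P))],P[:,2],rcond=None)[0];print("disc plane tilt x,y, z0",co.round(4))
# outer disc rim
cn=max(cv2.findContours(m.astype(np.uint8),cv2.RETR_EXTERNAL,cv2.CHAIN_APPROX_NONE)[0],key=cv2.contourArea)[:,0]
e=q[cn[:,1],cn[:,0]];e=e[(np.hypot(e[:,0],e[:,1])>.074)&(np.hypot(e[:,0],e[:,1])<.088)];
print("rim",len(e),circ(e[:,:2]))
h=(q[...,2]<-.034)&(q[...,2]>-.042)&(np.hypot(q[...,0],q[...,1])<.022);p=q[h];print("hubtop",h.sum(),np.median(p[:,2]),((p.max(0)+p.min(0))/2).round(4),np.ptp(p,0).round(4))
K=f["intrinsics"];wc=f["world_from_camera"]
def ray(px):
    a0=(px[0]-K[0,2])/K[0,0];b0=(px[1]-K[1,2])/K[1,1];a,b=a0,b0
    for _ in range(20): s=1+f["k1"]*(a*a+b*b);a,b=a0/s,b0/s
    d=T.inv().apply(wc[:3,:3]@[a,-b,-1.]);o=T.inv().apply(wc[:3,3]-tp);return o,d
def at(px,z): o,d=ray(px);return o+d*(z-o[2])/d[2]
lum=c.sum(2)
for g in((320,182),(304,309)):
    k=(np.hypot(u-g[0],v-g[1])<14); k&=lum>(np.percentile(lum[k],95)+np.percentile(lum[k],20))/2
    px=(u[k].mean(),v[k].mean());print("hole",np.round(px,1),k.sum(),at(px,co[2]+.001).round(4))
for g in((311,12),(304,98)):
    k=(np.hypot(u-g[0],v-g[1])<11)&(c[...,0]-c[...,2]>35);px=(u[k].mean(),v[k].mean());n=int(k.sum())
    print("peg",np.round(px,1),n,at(px,tp[2]-.062).round(4),"cols",v[k].min(),v[k].max())
m=(W[...,2]>.1)&(W[...,2]<.106)&(np.hypot(W[...,0]-.524,W[...,1]-.288)<.03);p=q[m];print("spindle top flat",((p.max(0)+p.min(0))/2).round(4),np.ptp(p,0).round(4),np.median(W[m][:,2]))
m=(W[...,2]>.045)&(W[...,2]<.058)&(np.hypot(W[...,0]-.524,W[...,1]-.288)<.06);p=q[m];print("flange",((p.max(0)+p.min(0))/2).round(4),np.ptp(p,0).round(4))
E
```

```text
disc plane tilt x,y, z0 [ 0.0037 -0.     -0.0193]
rim 386 (array([1.01376737e-03, 1.23354758e-05]), np.float64(0.07799752240713376))
hubtop 1774 -0.03870405497526262 [ 0.0011 -0.0001 -0.0374] [0.0413 0.0432 0.0069]
hole [320.6 181.4] 246 [ 0.0401  0.0048 -0.0183]
hole [304.1 304.1] 158 [-0.0356 -0.0045 -0.0183]
peg [310.5  12.2] 56 [ 0.1777 -0.001   0.1377] cols 7 17
peg [303.5  97.7] 34 [ 0.0986 -0.0082  0.1377] cols 95 101
spindle top flat [ 0.1383 -0.0043  0.0979] [0.0265 0.0285 0.0038] 0.10188208490329997
flange [ 0.1406 -0.0045  0.1479] [0.0991 0.103  0.0123]
```

Emit:
{"name": "jog_arm", "arguments": {"motion": "20 0.1 -0.004 0 0 0 -0.01;20 0.2 -0.007 0 0 0 -0.021;20 0.2744 -0.0088 0 0 0 -0.021;20 0.2744 -0.0088 0.09 0 0 -0.021;20 0.2744 -0.0088 0.18 0 0 -0.021"}}

```text
time: 9.07
tool_pos: [0.5234, 0.2891, 0.1094]
tool_rot: [-0.0, 0.995, -0.104, 0.001]
contact_force: [-0.5, 0.9, -6.0]
gripper_width: 0.534
grasp_force: 63.8
```

Emit:
{"name": "jog_arm", "arguments": {"motion": "20 0 0 0 0 0 0;20 0 0 0 0 0 0;20 0 0 0 0 0 0;20 0 0 0 0 0 0;20 0 0 0 0 0 0"}}

```text
time: 9.7
tool_pos: [0.5225, 0.29, 0.1109]
tool_rot: [-0.0, 0.995, -0.103, 0.001]
contact_force: [-0.3, -0.5, -6.9]
gripper_width: 0.536
grasp_force: 64.5
```

```bash
python3 - <<'E'
from h import *
f=grab_frame("wrist");np.savez("/tmp/w7.npz",**f)
s=state();tp=s["tool_pos"];T=rot(s["tool_rot"]);print(tp,s["tool_rot"].round(4),s["joint_vel"].round(3),s["contact_force"])
save(f,"w7.png",(230,150,400,320),3.5)
W=cloud(f);q=T.inv().apply(W.reshape(-1,3)-tp).reshape(W.shape)
h=(q[...,2]<-.034)&(q[...,2]>-.042)&(np.hypot(q[...,0],q[...,1])<.022);p=q[h];print("hubtop",((p.max(0)+p.min(0))/2).round(4),np.ptp(p,0).round(4))
h=(q[...,2]<.012)&(q[...,2]>-.005)&(np.hypot(q[...,0],q[...,1])<.02);p=q[h];print("spindle in bore",len(p),((p.max(0)+p.min(0))/2).round(4),np.ptp(p,0).round(4))
E
```

```text
[0.52226506 0.2899278  0.11048486] [-3.000e-04  9.947e-01 -1.026e-01  5.000e-04] [-0.001  0.007  0.007  0.001 -0.     0.   ] [-0.38808465 -0.68101953 -6.44494748]
hubtop [ 0.0012  0.0001 -0.0377] [0.0412 0.0438 0.0073]
spindle in bore 252 [-0.008   0.0012  0.0094] [0.0092 0.0212 0.005 ]
```

View pics/w7.png

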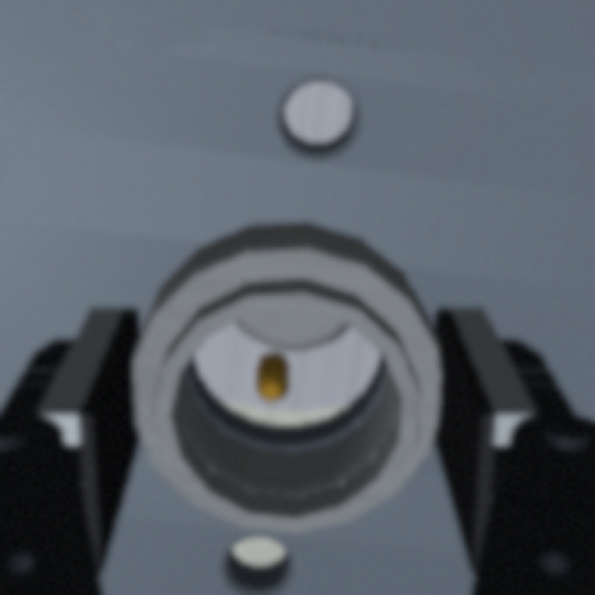

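Through the bore I can see the spindle's edge, centred at (293,350) in the crop against the bore's centre at about (289,380). That is within a millimetre, so I start lowering.

Emit:
{"name": "jog_arm", "arguments": {"motion": "20 0.001 0.001 0.02 0 0 0;20 0.001 0.001 0.04 0 0 0;20 0.001 0.001 0.06 0 0 0;20 0.001 0.001 0.08 0 0 0;20 0.001 0.001 0.09 0 0 0"}}

```text
time: 10.38
tool_pos: [0.5225, 0.2889, 0.0639]
tool_rot: [0.0, 0.995, -0.103, 0.0]
contact_force: [1.7, -0.7, -4.1]
gripper_width: 0.534
grasp_force: 64.6
```

```bash
python3 - <<'E'
from h import *
f=grab_frame("wrist");np.savez("/tmp/w8.npz",**f)
s=state();tp=s["tool_pos"];T=rot(s["tool_rot"]);print(tp,s["contact_force"],s["ft_torque"])
W=cloud(f);q=T.inv().apply(W.reshape(-1,3)-tp).reshape(W.shape)
zt=tp[2]-.102
h=(abs(q[...,2]-zt)<.0012)&(np.hypot(q[...,0],q[...,1])<.015);p=q[h];print("spindle flat",h.sum(),((p.max(0)+p.min(0))/2).round(4),np.ptp(p,0).round(4))
h=(q[...,2]<-.034)&(q[...,2]>-.042)&(np.hypot(q[...,0],q[...,1])<.024);p=q[h];print("hubtop",((p.max(0)+p.min(0))/2).round(4),np.ptp(p,0).round(4))
E
```

```text
[0.52241614 0.28889658 0.06355238] [ 3.65540855 -0.58491686 -6.86114993] [-0.11715917 -0.60373171 -0.03998299]
spindle flat 1647 [ 0.0018  0.0004 -0.0384] [0.0253 0.025  0.0024]
hubtop [ 0.0016 -0.0001 -0.038 ] [0.0421 0.0464 0.008 ]
```

Emit:
{"name": "jog_arm", "arguments": {"motion": "20 0 0 0.012 0 0 0;20 0 0 0.02 0 0 0;20 0 0 0.026 0 0 0;20 0 0 0.03 0 0 0;20 0 0 0.03 0 0 0"}}

```text
time: 11.05
tool_pos: [0.5225, 0.2891, 0.0496]
tool_rot: [-0.0, 0.995, -0.103, 0.0]
contact_force: [2.8, -1.0, -6.2]
gripper_width: 0.533
grasp_force: 64.5
```

Emit:
{"name": "jog_arm", "arguments": {"motion": "20 0 0 0.008 0 0 0;20 0 0 0.012 0 0 0;20 0 0 0.015 0 0 0;20 0 0 0.017 0 0 0;20 0 0 0.017 0 0 0"}}

```text
time: 11.68
tool_pos: [0.5226, 0.2891, 0.0417]
tool_rot: [0.0, 0.995, -0.103, 0.0]
contact_force: [0.6, -2.9, -1.3]
gripper_width: 0.535
grasp_force: 65.0
```

Emit:
{"name": "jog_arm", "arguments": {"motion": "20 0 0 0.002 0 0 0;20 0 0 0.004 0 0 0;20 0 0 0.004 0 0 0;20 0 0 0.004 0 0 0;20 0 0 0.004 0 0 0"}}

```text
time: 12.3
tool_pos: [0.5227, 0.2892, 0.0416]
tool_rot: [0.0, 0.995, -0.103, -0.0]
contact_force: [-4.4, -5.5, 9.7]
gripper_width: 0.534
grasp_force: 66.1
```

Seated (about 10 N upward at the expected height). I release and lift off.

Emit:
{"name": "jog_arm", "arguments": {"motion": "20 0 0 -0.002 0 0 0;60 0 0 -0.003 0 0 0;90 0 0 -0.003 0 0 0;100 0 0 -0.003 0 0 0;100 0 0 -0.02 0 0 0"}}

```text
time: 12.92
tool_pos: [0.5216, 0.289, 0.0485]
tool_rot: [0.0, 0.995, -0.103, -0.001]
contact_force: [-0.5, 0.1, 0.1]
gripper_width: 1.0
grasp_force: 0.0
```

Emit:
{"name": "jog_arm", "arguments": {"motion": "100 0 0 -0.06 0 0 0;100 0 0 -0.14 0 0 0;100 0 0 -0.24 0 0 0;100 0 0 -0.32 0 0 0;100 -0.02 0.08 -0.34 0 0 0"}}

```text
time: 13.55
tool_pos: [0.5066, 0.2535, 0.2245]
tool_rot: [-0.002, 0.995, -0.102, 0.004]
contact_force: [-0.0, -0.9, 0.7]
gripper_width: 0.998
grasp_force: 0.0
```

```bash
python3 - <<'E'
from h import *
f=grab_frame("wrist");np.savez("/tmp/w9.npz",**f);W=cloud(f);Z=W[...,2]
g=np.hypot(W[...,0]-.5235,W[...,1]-.2883)
for r0,r1 in((.03,.075),(.017,.019),(0,.011)): print(r0,np.nanpercentile(Z[(g>r0)&(g<r1)],[10,50,90]).round(4))
m=(g>.03)&(g<.075)&(abs(Z-.061)<.006);p=W[m];print("tilt",np.linalg.lstsq(np.c_[p[:,:2]-[.523,.288],np.ones(len(p))],p[:,2],rcond=None)[0].round(4))
# pliers axis from the top depth picture
t=dict(np.load("/tmp/top.npz"));W=cloud(t);c=t["color"].astype(int);Z=W[...,2]
red=(np.hypot(W[...,0]-.436,W[...,1]+.1)<.13)&(c[...,0]>1.8*c[...,1])&(Z>.022)
p=W[red];
n,l,st,ce=cv2.connectedComponentsWithStats(red.astype(np.uint8),connectivity=8)
for i in range(1,n):
    if st[i,4]>15:
        e=W[l==i];d=np.linalg.svd(e[:,:2]-e[:,:2].mean(0))[2][0];print(st[i,4],e.mean(0).round(4),d.round(3),np.ptp(e,0).round(3))
yaw=np.arctan2(.024+.101,.4255-.4365);print("axis angle",yaw)
print(state()["tool_pos"],togo([.437,-.10,.12],yaw=yaw+np.pi/2),state()["joint_pos"])
E
```

```text
0.03 [0.0606 0.3253 0.345 ]
0.017 [0.0813 0.3138 0.3465]
0 [0.2679 0.3152 0.3401]
tilt [-0.0005 -0.0003  0.0611]
109 [ 0.4659 -0.1215  0.0367] [ 0.189 -0.982] [0.021 0.086 0.018]
108 [ 0.411  -0.1271  0.0363] [-0.045 -0.999] [0.011 0.09  0.018]
axis angle 1.658570219122117
[0.50440648 0.24941593 0.22395118] [array([0.0099, 0.7117, 0.2079]), array([-0.0022, -0.0028,  0.8514]), array([ 0.003 , -0.0023, -1.243 ])] [ 0.32826903 -0.1072212   1.74432965 -0.00240781  1.50018616  2.10515306]
```

The platter is home and level (top at 61.1 mm). Next I head for the pliers and turn the wrist on the way.

Emit:
{"name": "jog_arm", "arguments": {"motion": "100 0 0.11 0 0 0 -0.12;100 0 0.23 0 0 0 -0.24;100 0 0.35 0 0 0 -0.36;100 0.003 0.47 0 0 0 -0.48;100 0.005 0.59 0.02 0 0 -0.6"}}

```text
time: 14.22
tool_pos: [0.4512, -0.0181, 0.2135]
tool_rot: [0.001, 0.95, 0.312, 0.001]
contact_force: [1.3, -0.5, -0.2]
gripper_width: 0.999
grasp_force: 0.0
```

```bash
python3 - <<'E'
from h import *
print(togo([.437,-.10,.16],yaw=1.65+np.pi/2))
E
```

```text
[array([-0.1204,  0.1148,  0.1069]), array([ 1.900e-03, -6.000e-04, -6.762e-01]), array([-6.0000e-04, -2.3000e-03,  1.4182e+00])]
```

Emit:
{"name": "jog_arm", "arguments": {"motion": "100 -0.06 0.05 0.03 0 0 -0.12;100 -0.115 0.1 0.07 0 0 -0.24;100 -0.115 0.1 0.09 0 0 -0.36;100 -0.115 0.1 0.1 0 0 -0.48;100 -0.115 0.1 0.1 0 0 -0.6"}}

```text
time: 14.85
tool_pos: [0.4339, -0.0908, 0.162]
tool_rot: [-0.0, 0.719, 0.695, -0.0]
contact_force: [0.1, -0.5, 0.2]
gripper_width: 0.996
grasp_force: 0.0
```

Emit:
{"name": "jog_arm", "arguments": {"motion": "100 0 0 0 0 0 -0.049;100 0 0 0 0 0 -0.049;100 0 0 0 0 0 -0.049;100 0 0 0 0 0 -0.049;100 0 0 0 0 0 -0.049"}}

```text
time: 15.48
tool_pos: [0.4343, -0.0907, 0.1622]
tool_rot: [-0.0, 0.695, 0.719, 0.0]
contact_force: [1.2, -0.0, -0.3]
gripper_width: 0.998
grasp_force: 0.0
```

```bash
python3 - <<'E'
from h import *
f=grab_frame("wrist");np.savez("/tmp/w10.npz",**f);save(f,"w10.png")
for t in("pliers_grip","jaw_tips","pliers"): print(t,[(round(d["p"],2),np.round(d["at"],4)) for d in place_of("wrist",t)[:2]])
s=state();tp=s["tool_pos"];T=rot(s["tool_rot"]);print(tp,s["tool_rot"].round(4),s["joint_vel"].round(3))
W=cloud(f);c=f["color"].astype(int);Z=W[...,2]
red=(np.hypot(W[...,0]-.436,W[...,1]+.1)<.13)&(c[...,0]>1.8*c[...,1])&(Z>.034)&(Z<.045)
n,l,st,ce=cv2.connectedComponentsWithStats(red.astype(np.uint8),connectivity=8)
L=[]
for i in range(1,n):
    if st[i,4]>80:
        e=W[l==i];vx,vy,x0,y0=cv2.fitLine(e[:,:2].astype(np.float32),cv2.DIST_HUBER,0,.01,.01).ravel()
        if vy<0: vx,vy=-vx,-vy
        xg=x0+vx/vy*(-.10-y0);L.append((vx,vy,xg));print(st[i,4],e.mean(0).round(4),(vx,vy),"x at y=-.10",xg, e[:,1].max(),e[:,1].min())
if len(L)==2:
    print("centre x",(L[0][2]+L[1][2])/2,"width",abs(L[0][2]-L[1][2]),"ang",np.arctan2(L[0][1]+L[1][1],L[0][0]+L[1][0]))
E
```

```text
pliers_grip []
jaw_tips [(0.67, array([0.6241, 0.0362, 0.0245]))]
pliers [(0.77, array([ 0.4301, -0.0475,  0.0309]))]
[ 0.43430561 -0.09074505  0.16217719] [0.     0.6954 0.7186 0.    ] [-0.     0.001 -0.     0.    -0.001 -0.002]
613 [ 0.4643 -0.1181  0.0376] (np.float32(-0.20007125), np.float32(0.9797813)) x at y=-.10 0.4605528 -0.07667280223342224 -0.16270280370730159
611 [ 0.4103 -0.1224  0.0376] (np.float32(0.04244073), np.float32(0.99909896)) x at y=-.10 0.4112981 -0.0800791186706098 -0.16726907521765608
centre x 0.43592545 width 0.049254715 ang 1.650285
```

View pics/w10.png

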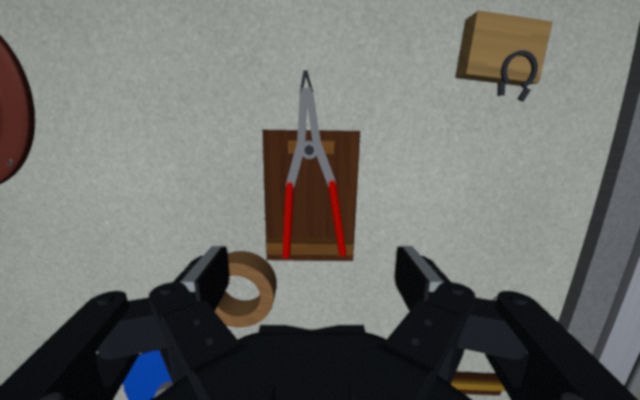

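The pliers show with pivot at (309,150) and handles at columns 290 and 340. The ring on its block is at (518,68). This is the tenth picture, so I go by numbers from here. Now I descend on the handles.

Emit:
{"name": "jog_arm", "arguments": {"motion": "100 -0.0168 0.0026 0.06 0 0 -0.031;100 -0.0168 0.0026 0.16 0 0 -0.031;100 -0.0168 0.0026 0.25 0 0 -0.031;100 -0.0168 0.0026 0.315 0 0 -0.031;100 -0.0168 0.0026 0.334 0 0 -0.031"}}

```text
time: 16.3
tool_pos: [0.434, -0.0983, -0.0071]
tool_rot: [-0.002, 0.678, 0.735, -0.001]
contact_force: [0.0, 0.1, -0.1]
gripper_width: 1.001
grasp_force: 0.0
```

Emit:
{"name": "jog_arm", "arguments": {"motion": "100 0 0 0 0 0 0;90 0 0 0 0 0 0;75 0 0 0 0 0 0;67 0 0 0 0 0 0;67 0 0 0 0 0 0"}}

```text
time: 16.92
tool_pos: [0.4375, -0.1, -0.0027]
tool_rot: [0.002, 0.678, 0.735, 0.0]
contact_force: [-1.3, -1.1, 5.7]
gripper_width: 0.671
grasp_force: 11.1
```

```bash
cat >> h.py <<'E'
def pl(cam="wrist",f=None,show=True):
    """red handles in the tool frame"""
    f=f or grab_frame(cam);s=state();tp=s["tool_pos"];T=rot(s["tool_rot"])
    W=cloud(f);c=f["color"].astype(int);q=T.inv().apply(W.reshape(-1,3)-tp).reshape(W.shape)
    red=(c[...,0]>1.8*c[...,1])&(c[...,0]>60)&(np.hypot(q[...,0],q[...,1])<.1)&(abs(q[...,2]+.03)<.03)
    n,l,st,ce=cv2.connectedComponentsWithStats(red.astype(np.uint8),connectivity=8)
    for i in range(1,n):
        if st[i,4]>60:
            e=q[l==i];v=cv2.fitLine(e[:,:2].astype(np.float32),cv2.DIST_HUBER,0,.01,.01).ravel()
            print("red",st[i,4],"mean",e.mean(0).round(4),"slope",round(float(v[1]/v[0]),3),"y@0",round(float(v[3]-v[1]/v[0]*v[2]),4),"x",e[:,0].min().round(4),e[:,0].max().round(4),"ztop",np.percentile(e[:,2],10).round(4))
    return f,s,T,W,q
def st():
    s=state();print({k:np.round(v,4).tolist() for k,v in s.items() if k in("time","tool_pos","tool_rot","contact_force","gripper_width","grasp_force")})
E
python3 -c "
from h import *
st();pl()"
```

```text
{'time': 16.925, 'tool_pos': [0.4375, -0.1, -0.0027], 'tool_rot': [0.0018, 0.6783, 0.7348, 0.0003], 'contact_force': [-1.3408, -1.1121, 5.723], 'grasp_force': 11.0801, 'gripper_width': 0.6711}
red 2023 mean [-0.0086 -0.0231 -0.0372] slope 0.067 y@0 -0.0223 x -0.0536 0.0215 ztop -0.0412
red 2029 mean [-0.008   0.0255 -0.0374] slope -0.103 y@0 0.0243 x -0.0573 0.0219 ztop -0.0411
```

Gripped lightly (11 N) and centred to about 1 mm. I lift the pliers and head for a position short of the ring.

Emit:
{"name": "jog_arm", "arguments": {"motion": "65 0 0 0 0 0 0;65 0 0 -0.01 0 0 0;65 0 0 -0.04 0 0 0;65 0 0 -0.1 0 0 0;65 0 0 -0.17 0 0 0"}}

```text
time: 17.6
tool_pos: [0.4352, -0.0987, 0.081]
tool_rot: [-0.001, 0.678, 0.735, -0.0]
contact_force: [-0.0, 0.2, -1.8]
gripper_width: 0.653
grasp_force: 9.4
```

```bash
python3 -c "
from h import *
st();f,s,T,W,q=pl()
for t in('jaw_tips','pliers','ring','ring_gap','block_top'):
    print(t,[(round(d['p'],2),np.round(d['at'],4),T.inv().apply(d['at']-s['tool_pos']).round(4),proj(f,d['at']).round()) for d in place_of('wrist',t)[:2]])
Z=W[...,2];m=(np.hypot(W[...,0]-.64,W[...,1]-.04)<.06)&(Z>.0275)&(Z<.036);p=W[m];print('ring pts',len(p),p.mean(0) if len(p) else 0)
b=(np.hypot(W[...,0]-.64,W[...,1]-.05)<.09)&(Z>.021)&(Z<.0275);p=W[b];print(len(p),(p.max(0)+p.min(0))/2,np.ptp(p,0))
np.savez('/tmp/w11.npz',**f)
"
```

```text
{'time': 17.6, 'tool_pos': [0.4352, -0.0987, 0.081], 'tool_rot': [-0.0006, 0.6785, 0.7346, -0.0002], 'contact_force': [-0.0086, 0.236, -1.8096], 'grasp_force': 9.4294, 'gripper_width': 0.6531}
red 1769 mean [-0.0035  0.0209 -0.0334] slope -0.099 y@0 0.0205 x -0.0381 0.0237 ztop -0.0347
red 1773 mean [-0.0039 -0.025  -0.0339] slope 0.074 y@0 -0.0247 x -0.0384 0.0238 ztop -0.0351
jaw_tips []
pliers [(0.93, array([ 0.4309, -0.0468,  0.1144]), array([ 0.0537, -0.0035, -0.0278]), array([308., 159.]))]
ring [(0.91, array([0.6453, 0.0425, 0.0267]), array([0.126 , 0.2167, 0.0613]), array([601.,  54.]))]
ring_gap [(0.69, array([0.6353, 0.0196, 0.0317]), array([0.104 , 0.205 , 0.0563]), array([587.,  83.]))]
block_top [(0.66, array([0.6265, 0.0396, 0.0242]), array([0.1246, 0.1977, 0.0636]), array([575.,  55.])), (0.39, array([0.6368, 0.0183, 0.0299]), array([0.1025, 0.2063, 0.0581]), array([587.,  85.]))]
ring pts 1404 [0.6396424  0.04017015 0.02957383]
5734 [0.62956498 0.04896373 0.02425092] [0.08342973 0.07189619 0.0064979 ]
```

```bash
cat > ring.py <<'E'
from h import *
def ring(f,ctr,zc=.028,ascii=False):
    W=cloud(f);c=f["color"].astype(int);Z=W[...,2]
    g=np.hypot(W[...,0]-ctr[0],W[...,1]-ctr[1])
    sat=c.max(2)-c.min(2)
    m=(g<.045)&(abs(Z-zc)<.008)&(c[...,0]-c[...,2]<12)&(c.sum(2)<260)
    v,u=np.where(m)
    if len(v)==0: print("none");return
    if ascii:
        for r in range(v.min(),v.max()+1,2): print("".join("#" if m[r,x] else "." for x in range(u.min(),u.max()+1)))
    # project rays on the plane z=zc+.002
    o=f["world_from_camera"][:3,3];P=W[m];D=P-o;P=o+D*((zc+.002-o[2])/D[:,2])[:,None]
    return P[:,:2],m
def fit(P,x0):
    from scipy.optimize import least_squares
    # template: relaxed ring annulus 14..18.5, gap towards -x ; score by centroid-free distance
    def model(x):
        d=P-x[:2];ca,sa=np.cos(x[2]),np.sin(x[2]);a=d[:,0]*ca+d[:,1]*sa;b=-d[:,0]*sa+d[:,1]*ca
        r=np.hypot(a,b)
        ra=np.maximum(abs(r-.01625)-.00225,0)+ .02*((a<-.013)&(abs(b)<.0075))
        lw=np.interp(-a,[.0155,.0275],[.0095,.008])  # facing flat, ~; lug about 4 wide
        lug=np.maximum(np.abs(np.abs(b)-(lw+.002))-.002,0)+np.maximum(np.maximum(.015+a,-.028-a),0)
        return np.minimum(np.minimum(ra,lug),.004)
    best=min((least_squares(model,[x0[0]+dx,x0[1]+dy,x0[2]+da],diff_step=1e-3,x_scale=[.001,.001,.05]) for dx in(-.004,0,.004) for dy in(-.004,0,.004) for da in(-.15,0,.15)),key=lambda r:r.cost)
    r=model(best.x);print("fit",best.x.round(4),"rms mm",np.sqrt((r**2).mean())*1e3,"n",len(P));return best.x
E
python3 - <<'E'
from ring import *
f=dict(np.load("/tmp/w11.npz"))
P,m=ring(f,(.64,.035),ascii=True);print(len(P),P.mean(0))
x=fit(P,(.64,.042,1.43))
f=dict(np.load("/tmp/w10.npz"));P,m=ring(f,(.64,.035),ascii=False);x=fit(P,(.64,.042,1.43))
E
```

```text
................................########...............
..........................###################..........
......................##########################.......
...................##########......##############......
.................########..............############....
...............########...................##########...
.............########......................##########..
............########........................##########.
...........########..........................#########.
..........#######.............................########.
.........########.............................########.
.........#######..............................########.
........########...............................#######.
........########..............................########.
.......#########..............................########.
.......#########.............................########..
.......#########.............................########..
.......#########............................########...
.......##########..........................########....
.......###########..................
[... 306 characters left out ...]
#####.....................#######................
###########......................########..............
###########.....................###########............
##########.....................###########.............
#.#######....................############..............
............................###########................
...........................###########.................
.........................###########...................
..........................#########....................
............................#####......................
1208 [0.64025803 0.03710061]
fit [0.6414 0.0408 1.362 ] rms mm 0.9929844768999155 n 1208
fit [0.6417 0.0409 1.3889] rms mm 0.826529156556316 n 577
```

The ring is at about (0.6415, 0.041) with heading about 1.38. I carry the pliers over and turn them in line with the ring, stopping 30 mm short.

Emit:
{"name": "jog_arm", "arguments": {"motion": "65 -0.03 0.11 0 0 0 0.07;65 -0.065 0.22 0 0 0 0.14;65 -0.0994 0.341 0 0 0 0.189;65 -0.0994 0.341 0 0 0 0.189;65 -0.0994 0.341 0 0 0 0.189"}}

```text
time: 18.52
tool_pos: [0.6083, -0.1346, 0.0776]
tool_rot: [-0.002, 0.775, 0.632, -0.001]
contact_force: [0.0, -0.7, -1.8]
gripper_width: 0.65
grasp_force: 9.4
```

Emit:
{"name": "jog_arm", "arguments": {"motion": "65 0 0 0 0 0 0;65 0 0 0 0 0 0;65 0 0 0 0 0 0;65 0 0 0 0 0 0;65 0 0 0 0 0 0"}}

```text
time: 19.15
tool_pos: [0.6098, -0.1351, 0.0804]
tool_rot: [0.0, 0.775, 0.631, 0.0]
contact_force: [-0.5, -0.0, -1.4]
gripper_width: 0.654
grasp_force: 9.4
```

```bash
python3 - <<'E'
from ring import *
st();f,s,T,W,q=pl();np.savez("/tmp/w12.npz",**f)
P,m=ring(f,(.64,.035));x=fit(P,(.6415,.041,1.38))
gap=np.r_[x[:2]-.0215*np.array([np.cos(x[2]),np.sin(x[2])]),.028];print("gap world",gap,"tool",T.inv().apply(gap-s["tool_pos"]).round(4))
for t in('jaw_tips','pliers','ring','ring_gap'):
    print(t,[(round(d['p'],2),np.round(d['at'],4),T.inv().apply(d['at']-s['tool_pos']).round(4)) for d in place_of('wrist',t)[:2]])
h=(q[...,0]>.04)&(q[...,0]<.16)&(abs(q[...,1])<.03)&(abs(q[...,2]+.03)<.015)
for a in np.arange(.04,.145,.006):
    k=h&(abs(q[...,0]-a-.003)<.003);p=q[k]
    if len(p): print("x",round(a+.003,3),len(p),"y",p[:,1].min().round(4),p[:,1].max().round(4),"z",np.percentile(p[:,2],[5,50]).round(4),"xmax",p[:,0].max().round(4))
E
```

```text
{'time': 19.15, 'tool_pos': [0.6098, -0.1351, 0.0804], 'tool_rot': [0.0001, 0.7755, 0.6314, 0.0001], 'contact_force': [-0.4962, -0.0237, -1.4067], 'grasp_force': 9.4313, 'gripper_width': 0.6538}
red 1708 mean [-0.0049  0.0243 -0.0396] slope -0.099 y@0 0.0238 x -0.0405 0.0225 ztop -0.0407
red 1692 mean [-0.005  -0.0218 -0.0397] slope 0.069 y@0 -0.0214 x -0.0392 0.0221 ztop -0.0408
fit [0.6415 0.0376 1.2814] rms mm 0.0 n 7
gap world [0.63537874 0.01703875 0.028     ] tool [ 0.1542 -0.0057  0.0523]
jaw_tips []
pliers [(0.91, array([ 0.6198, -0.0828,  0.1151]), array([ 0.0533, -0.0008, -0.0348]))]
ring [(0.48, array([ 0.7092, -0.2533,  0.0011]), array([-0.0955,  0.1213,  0.0792]))]
ring_gap [(0.16, array([ 0.7128, -0.2535,  0.0033]), array([-0.095 ,  0.1249,  0.077 ]))]
x 0.043 525 y -0.0183 0.0196 z [-0.0399 -0.0389] xmax 0.046
x 0.049 839 y -0.0166 0.0176 z [-0.0415 -0.0392] xmax 0.052
x 0.055 887 y -0.0147 0.0157 z [-0.0435 -0.0397] xmax 0.058
x 0.061 825 y -0.0132 0.014 z [-0.0428 -0.0393] xmax 0.0639
x 0.067 520 y -0.0113 0.0123 z [-0.0388 -0.0376] xmax 0.07
x 0.073 530 y -0.0112 0.0118 z [-0.0387 -0.0376] xmax 0.076
x 0.079 557 y -0.0111 0.0112 z [-0.0386 -0.0375] xmax 0.082
x 0.085 562 y -0.0106 0.0107 z [-0.0385 -0.0374] xmax 0.088
x 0.091 608 y -0.0104 0.0102 z [-0.0386 -0.0374] xmax 0.094
x 0.097 600 y -0.0099 0.0097 z [-0.0385 -0.0373] xmax 0.1
x 0.103 623 y -0.0098 0.0091 z [-0.0385 -0.0372] xmax 0.106
x 0.109 629 y -0.0089 0.0087 z [-0.0384 -0.0372] xmax 0.112
x 0.115 484 y -0.0088 0.0085 z [-0.0383 -0.0371] xmax 0.1178
x 0.121 13 y -0.0051 0.0041 z [-0.0345 -0.0317] xmax 0.1198
```

Emit:
{"name": "jog_arm", "arguments": {"motion": "65 0.03 -0.004 0.03 0 0 0;65 0.0574 -0.0082 0.07 0 0 0;65 0.0574 -0.0082 0.12 0 0 0;65 0.0574 -0.0082 0.135 0 0 0;65 0.0574 -0.0082 0.135 0 0 0"}}

```text
time: 20.02
tool_pos: [0.6106, -0.1054, 0.0112]
tool_rot: [-0.001, 0.775, 0.632, -0.001]
contact_force: [0.4, 0.2, -1.4]
gripper_width: 0.65
grasp_force: 9.4
```

```bash
python3 - <<'E'
from ring import *
st()
s=state();T=rot(s["tool_rot"]);tl=lambda p:T.inv().apply(np.array(p)-s["tool_pos"]).round(4)
for c in("top","scene"):
    f=grab_frame(c);np.savez(f"/tmp/{c}2.npz",**f)
    for t in('jaw_tips','pliers','ring_gap','ring'):
        print(c,t,[(round(d['p'],2),np.round(d['at'],4),tl(d['at'])) for d in place_of(c,t)[:2]])
f=dict(np.load("/tmp/top2.npz"));W=cloud(f);q=T.inv().apply(W.reshape(-1,3)-s["tool_pos"]).reshape(W.shape);c=f["color"].astype(int)
m=(q[...,0]>.09)&(q[...,0]<.2)&(abs(q[...,1])<.04)
v,u=np.where(m)
for r in range(v.min(),v.max()+1): print(r,u.min()," ".join(f"{int(W[r,x,2]*1000):3d}/{c[r,x].sum()//3:3d}" for x in range(u.min(),u.max()+1)))
E
```

```text
{'time': 20.025, 'tool_pos': [0.6106, -0.1054, 0.0112], 'tool_rot': [-0.0011, 0.7753, 0.6316, -0.0007], 'contact_force': [0.3948, 0.1554, -1.3738], 'grasp_force': 9.4289, 'gripper_width': 0.6502}
top jaw_tips [(0.59, array([0.6333, 0.0159, 0.0451]), array([ 0.1234, -0.0024, -0.0339]))]
top pliers [(0.58, array([ 0.6224, -0.0462,  0.045 ]), array([ 0.0604, -0.0006, -0.0338])), (0.16, array([0.5181, 0.2845, 0.0524]), array([ 0.3632, -0.1696, -0.0407]))]
top ring_gap [(0.65, array([0.6437, 0.0201, 0.0323]), array([ 0.1296,  0.0069, -0.0211]))]
top ring [(0.62, array([0.6412, 0.0402, 0.0273]), array([ 0.1488,  0.0004, -0.0161]))]
scene jaw_tips [(0.49, array([0.6407, 0.0148, 0.0486]), array([ 0.1238,  0.005 , -0.0374])), (0.26, array([0.5238, 0.288 , 0.083 ]), array([ 0.3678, -0.1648, -0.0713]))]
scene pliers [(0.72, array([ 0.6225, -0.0549,  0.0477]), array([ 0.0519,  0.0013, -0.0365])), (0.31, array([ 6.431e-01, -3.774e-01,  1.000e-04]), array([-0.2598,  0.0868,  0.0108]))]
scene ring_gap [(0.55, array([0.3289, 0.178 , 0.0007]), array([ 0.2206, -0.3332,  0.0114]))]
scene ring [(0.47, a
[... 937 characters left out ...]
129   0/130  -1/131   1/127   1/129  -1/125  -1/129   0/125  -4/126  -1/126   1/129   0/128   1/128   3/130   0/128  -1/127   0/128   4/130   0/129   2/133   0/132   1/128  -1/131   1/128
135 276   1/127   1/126  29/107  26/107  27/106  28/106  24/104  23/113  23/106  -1/104   5/ 95  -3/115   0/111   1/110   0/111  -2/129  -1/133   0/130   1/131   0/127   1/128   0/128  -2/133  -2/131  -2/133  -4/128   0/127  -2/128   0/129   0/126   0/125  -1/126   4/130   2/131   4/131   0/127  -1/127  -1/129   1/132  -3/128  -2/124   0/129   0/129Traceback (most recent call last):
  File "<stdin>", line 11, in <module>
  File "<stdin>", line 11, in <genexpr>
ValueError: cannot convert float NaN to integer
```

The other cameras agree with the wrist estimate: ring centre at (0.1495, 0.001) in the tool frame against the wanted 0.150. I lower the jaws into the gap.

Emit:
{"name": "jog_arm", "arguments": {"motion": "65 0 0 0.012 0 0 0;65 0 0 0.024 0 0 0;65 0 0 0.034 0 0 0;65 0 0 0.038 0 0 0;65 0 0 0.038 0 0 0"}}

```text
time: 21.15
tool_pos: [0.6114, -0.1061, -0.0067]
tool_rot: [-0.0, 0.775, 0.631, -0.0]
contact_force: [-0.7, -0.6, -2.1]
gripper_width: 0.653
grasp_force: 9.4
```

```bash
python3 - <<'E'
from ring import *
f,s,T,W,q=pl();st()
Z=W[...,2]
for a in np.arange(.06,.18,.006):
    k=(abs(q[...,0]-a-.003)<.003)&(abs(q[...,1])<.035)&(Z>.018);p=q[k]
    if len(p): print("x",round(a+.003,3),len(p),"y",p[:,1].min().round(4),p[:,1].max().round(4),"worldz",np.percentile(Z[k],[5,50,95]).round(4))
E
```

```text
red 1686 mean [-0.005   0.024  -0.0392] slope -0.102 y@0 0.0235 x -0.0645 0.0226 ztop -0.0403
red 1680 mean [-0.0052 -0.022  -0.0393] slope 0.07 y@0 -0.0216 x -0.0387 0.022 ztop -0.0404
{'time': 21.2, 'tool_pos': [0.6116, -0.1062, -0.0064], 'tool_rot': [-0.0, 0.7754, 0.6314, -0.0], 'contact_force': [-0.4458, 0.0256, -1.6225], 'grasp_force': 9.4271, 'gripper_width': 0.6536}
x 0.063 692 y -0.0129 0.013 worldz [0.0304 0.0322 0.034 ]
x 0.069 549 y -0.0115 0.012 worldz [0.0298 0.031  0.032 ]
x 0.075 536 y -0.0114 0.0115 worldz [0.0297 0.031  0.0321]
x 0.081 561 y -0.0112 0.011 worldz [0.0295 0.031  0.032 ]
x 0.087 576 y -0.0107 0.0105 worldz [0.0296 0.0309 0.0319]
x 0.093 604 y -0.0105 0.0099 worldz [0.0296 0.0308 0.0321]
x 0.099 615 y -0.0101 0.0094 worldz [0.0294 0.0308 0.032 ]
x 0.105 634 y -0.0099 0.0089 worldz [0.0293 0.0307 0.0319]
x 0.111 630 y -0.009 0.0084 worldz [0.0295 0.0307 0.0318]
x 0.117 280 y -0.009 0.0079 worldz [0.027  0.0305 0.0318]
```

The jaws are in the gap with no contact, about 1 mm low. I squeeze in steps and raise the tool to offset the pads' forward swing.

Emit:
{"name": "jog_arm", "arguments": {"motion": "65 0 0 -0.002 0 0 0;61 0 0 -0.0034 0 0 0;57 0 0 -0.0048 0 0 0;54 0 0 -0.006 0 0 0;51 0 0 -0.0068 0 0 0"}}

```text
time: 21.82
tool_pos: [0.6116, -0.1062, -0.0029]
tool_rot: [0.0, 0.775, 0.631, 0.0]
contact_force: [0.2, -0.1, -1.4]
gripper_width: 0.517
grasp_force: 14.2
```

```bash
cat > chk.py <<'E'
from ring import *
f,s,T,W,q=pl();st();Z=W[...,2]
for a in (.05,.057,.064,.07,.085,.1,.11):
    k=(abs(q[...,0]-a-.003)<.003)&(abs(q[...,1])<.035)&(abs(q[...,2]+.035)<.013);p=q[k]
    if len(p): print("x",round(a+.003,3),len(p),"y",p[:,1].min().round(4),p[:,1].max().round(4),"worldz",np.percentile(Z[k],[50,95]).round(4))
for c in ("wrist","top"):
    if c=="top": grab_frame("top")
    for t in("pliers","ring","ring_eye"):
        d=place_of(c,t)[:1]
        if d: print(c,t,round(d[0]['p'],2),np.round(d[0]['at'],4),T.inv().apply(d[0]['at']-s['tool_pos']).round(4))
E
python3 chk.py
```

```text
red 1683 mean [-0.005   0.0186 -0.0375] slope -0.002 y@0 0.0186 x -0.0386 0.0232 ztop -0.0385
red 1681 mean [-0.0053 -0.0159 -0.0375] slope -0.028 y@0 -0.016 x -0.0371 0.0228 ztop -0.0386
{'time': 21.875, 'tool_pos': [0.6116, -0.1062, -0.0028], 'tool_rot': [0.0, 0.7754, 0.6314, 0.0], 'contact_force': [-0.3089, -0.6747, -1.1859], 'grasp_force': 14.2053, 'gripper_width': 0.5173}
x 0.053 864 y -0.015 0.0163 worldz [0.0348 0.0385]
x 0.06 870 y -0.0135 0.0147 worldz [0.0352 0.0389]
x 0.067 631 y -0.0125 0.0132 worldz [0.0334 0.0356]
x 0.073 527 y -0.0127 0.0132 worldz [0.0332 0.0342]
x 0.088 557 y -0.0134 0.0133 worldz [0.0333 0.0343]
x 0.103 614 y -0.0136 0.0138 worldz [0.0332 0.0344]
x 0.113 620 y -0.0143 0.0135 worldz [0.0333 0.0345]
wrist pliers 0.58 [ 0.6247 -0.0512  0.0307] [ 0.0565  0.0017 -0.0335]
top pliers 0.76 [ 0.6243 -0.0466  0.029 ] [ 0.0609  0.0003 -0.0318]
top ring 0.62 [0.6393 0.038  0.026 ] [ 0.1468 -0.0021 -0.0288]
top ring_eye 0.66 [0.6394 0.0389 0.0264] [ 0.1477 -0.0022 -0.0292]
```

Emit:
{"name": "jog_arm", "arguments": {"motion": "48 0 0 0 0 0 0;45 0 0 0 0 0 0;42 0 0 -0.0005 0 0 0;39 0 0 -0.001 0 0 0;36 0 0 -0.0014 0 0 0"}}

```text
time: 22.85
tool_pos: [0.6116, -0.1062, -0.0022]
tool_rot: [-0.0, 0.775, 0.631, -0.0]
contact_force: [-0.6, 0.9, -2.4]
gripper_width: 0.363
grasp_force: 24.1
```

Emit:
{"name": "jog_arm", "arguments": {"motion": "33 0 0 0 0 0 0;30 0 0 0 0 0 0;30 0 0 0 0 0 0;30 0 0 0 0 0 0;30 0 0 0 0 0 0"}}

```text
time: 23.48
tool_pos: [0.6116, -0.1062, -0.0022]
tool_rot: [-0.0, 0.775, 0.631, -0.0]
contact_force: [-0.2, 0.0, -1.5]
gripper_width: 0.337
grasp_force: 59.8
```

```bash
python3 chk.py; python3 - <<'E'
from ring import *
s=state();T=rot(s["tool_rot"]);f=grab_frame("top");W=cloud(f);q=T.inv().apply(W.reshape(-1,3)-s["tool_pos"]).reshape(W.shape);c=f["color"].astype(int)
p=proj(f,np.array([.64,.035,.028])).astype(int);print(p)
for r in range(p[1]-10,p[1]+14): print(r," ".join("%3d"%(c[r,x].sum()//3) for x in range(p[0]-20,p[0]+22)))
E
```

```text
red 1726 mean [-0.0065  0.0109 -0.0358] slope 0.11 y@0 0.0116 x -0.0422 0.0236 ztop -0.0368
red 1733 mean [-0.007  -0.0076 -0.0358] slope -0.154 y@0 -0.0085 x -0.0414 0.0232 ztop -0.0368
{'time': 23.525, 'tool_pos': [0.6116, -0.1062, -0.0022], 'tool_rot': [-0.0, 0.7755, 0.6314, -0.0], 'contact_force': [0.9457, -0.4966, -1.5446], 'grasp_force': 59.7665, 'gripper_width': 0.3401}
x 0.053 734 y -0.0143 0.0152 worldz [0.0334 0.0348]
x 0.06 838 y -0.0137 0.0145 worldz [0.0341 0.0378]
x 0.067 749 y -0.0142 0.0139 worldz [0.0329 0.0349]
x 0.073 497 y -0.015 0.0147 worldz [0.032 0.033]
x 0.088 547 y -0.0173 0.0165 worldz [0.032  0.0331]
x 0.103 590 y -0.0198 0.0183 worldz [0.0319 0.0332]
x 0.113 624 y -0.0218 0.0196 worldz [0.0319 0.0331]
wrist pliers 0.66 [ 0.6262 -0.0503  0.0285] [ 0.0577  0.003  -0.0307]
top pliers 0.65 [ 0.6229 -0.0437  0.0311] [ 0.0635 -0.0016 -0.0333]
top ring 0.65 [0.6395 0.0406 0.0288] [ 0.1494 -0.0024 -0.031 ]
top ring_eye 0.5 [0.6378 0.0388 0.0283] [ 0.1473 -0.0037 -0.0305]
[297 146]
136 123  97  88  91  89  87  91  87  85  88  90  93  95  91 103 103 107 110 106  99
[... 3344 characters left out ...]
  80  82  81
156  86  82  88  87  88  89  83  84  85  84  85  88  89  86  90  90  88  81  76  82  88  90  87  90  74 104 126 124 116 120 117 115 115 118 116 112  99  99  98  98  95  85
157  86  85  90  85  88  88  82  86  88  87  85  85  86  86  87  86  83  80  75  81  92 110 124 123 120 127 132 130 130 133 130 126 130 130 130 127 122 124 121 122 124 126
158  84  86  87  90  90  84  84  87  90  87  84  85  88  87  87  91  81  81  76  78  79 110 137 133 130 131 128 128 125 129 131 126 126 128 130 129 129 131 125 128 128 133
159  87  84  88  85  93  85  85  85  90  84  85  89  86  88  90  91  81  77  76  78  81 127 133 134 130 132 129 128 130 130 130 133 129 133 129 131 134 128 129 131 128 134
```

The ring is spread (grip 60 N against the stop, lugs outside both jaws). I lift it straight up.

Emit:
{"name": "jog_arm", "arguments": {"motion": "30 0 0 -0.01 0 0 0;30 0 0 -0.04 0 0 0;30 0 0 -0.09 0 0 0;30 0 0 -0.15 0 0 0;30 0 0 -0.21 0 0 0"}}

```text
time: 24.55
tool_pos: [0.6119, -0.1063, 0.1051]
tool_rot: [0.001, 0.775, 0.631, 0.0]
contact_force: [1.2, 0.1, -2.0]
gripper_width: 0.34
grasp_force: 59.7
```

Emit:
{"name": "jog_arm", "arguments": {"motion": "30 0 0 -0.01 0 0 0;30 0 0 -0.01 0 0 0;30 0 0 -0.01 0 0 0;30 0 0 -0.01 0 0 0;30 0 0 -0.01 0 0 0"}}

```text
time: 25.18
tool_pos: [0.6111, -0.106, 0.1068]
tool_rot: [-0.001, 0.775, 0.631, -0.0]
contact_force: [0.1, -0.4, -1.4]
gripper_width: 0.339
grasp_force: 59.7
```

```bash
cat > eye.py <<'E'
from ring import *
import sys
def eye(cam,f,s,T,zt):
    """dark ring pixels of the held ring, on the plane tool z=zt, fitted with a circle"""
    wc=f["world_from_camera"];W=cloud(f);o=T.inv().apply(wc[:3,3]-s["tool_pos"]);q=T.inv().apply(W.reshape(-1,3)-s["tool_pos"]).reshape(W.shape)
    # pixel rays on the plane
    D=q-o;P=o+D*((zt-o[2])/D[...,2])[...,None]
    g=np.hypot(P[...,0]-.145,P[...,1]+.001)
    c=f["color"].astype(int).sum(2)
    bg=np.median(c[g<.03]);m=(g>.010)&(g<.026)&(c<.62*np.median(c[(g<.035)]))&(P[...,0]>.135)
    p=P[m][:,:2]
    from scipy.optimize import least_squares
    r=least_squares(lambda x:np.hypot(p[:,0]-x[0],p[:,1]-x[1])-x[2],[.145,0,.018],loss="soft_l1",f_scale=.001)
    print(cam,"ring n",len(p),"centre tool",r.x[:2].round(4),"mid r",r.x[2].round(4),"std",np.std(r.fun).round(4));print("depth z tool",np.nanpercentile(q[m][:,2],[5,15,50]).round(4));return r.x
if __name__=="__main__":
    s=state();T=rot(s["tool_rot"])
    for cam in("top","scene"):
        f=grab_frame(cam);np.savez(f"/tmp/{cam}3.npz",**f);eye(cam,f,s,T,-.030)
E
python3 chk.py; python3 eye.py
```

```text
red 1736 mean [-0.0064  0.0108 -0.0355] slope 0.11 y@0 0.0115 x -0.0429 0.0235 ztop -0.0365
red 1743 mean [-0.0069 -0.0078 -0.0356] slope -0.156 y@0 -0.0088 x -0.0421 0.0229 ztop -0.0366
{'time': 25.225, 'tool_pos': [0.6113, -0.1061, 0.1071], 'tool_rot': [-0.0004, 0.7755, 0.6314, -0.0003], 'contact_force': [-0.7106, 0.3325, -1.9607], 'grasp_force': 59.7347, 'gripper_width': 0.337}
x 0.053 728 y -0.0145 0.0149 worldz [0.1423 0.1439]
x 0.06 845 y -0.0139 0.0143 worldz [0.1431 0.1467]
x 0.067 748 y -0.0143 0.0138 worldz [0.1419 0.144 ]
x 0.073 500 y -0.0153 0.0145 worldz [0.1409 0.142 ]
x 0.088 549 y -0.0175 0.0164 worldz [0.1409 0.142 ]
x 0.103 582 y -0.0199 0.018 worldz [0.1409 0.142 ]
x 0.113 635 y -0.0218 0.0194 worldz [0.1408 0.142 ]
wrist pliers 0.88 [ 0.6218 -0.0473  0.1355] [ 0.0597 -0.0017 -0.0284]
top pliers 0.88 [ 0.623  -0.0435  0.1365] [ 0.0637 -0.0013 -0.0294]
top ring 0.45 [0.639  0.0389 0.1361] [ 0.1476 -0.0023 -0.029 ]
top ring_eye 0.38 [0.6385 0.0362 0.1384] [ 0.1449 -0.0022 -0.0313]
top ring n 56 centre tool [ 0.146  -0.0009] mid r 0.0211 std 0.0018
depth z tool [-0.0343 -0.0331 -0.0317]
scene ring n 5 centre tool [ 0.1403 -0.0012] mid r 0.021 std 0.0013
depth z tool [-0.0335 -0.0332 -0.0309]
```

```bash
cat > tmpl.py <<'E'
from ring import *
from scipy.spatial import cKDTree
from scipy.optimize import minimize
def template():
    a=np.linspace(0,2.45,80);h=np.c_[16.25*np.cos(a),16.25*np.sin(a)]-[16.25,0]
    c,s_=np.cos(.3),np.sin(.3)
    # +y half opens outward: turn about the hinge so that its free end goes to +y
    h=h@np.array([[c,-s_],[s_,c]])+[16.25,0]
    return np.r_[h,h*[1,-1]]/1e3
def run(cam,f,s,T,zt=-.030,slope=-.022,x0=(.147,-.001),thr=75):
    wc=f["world_from_camera"];W=cloud(f);o=T.inv().apply(wc[:3,3]-s["tool_pos"]);q=T.inv().apply(W.reshape(-1,3)-s["tool_pos"]).reshape(W.shape)
    W[np.isnan(W)]=0
    D=q-o;P=o+D*((zt-.002-o[2])/D[...,2])[...,None]
    c=f["color"].astype(float).mean(2)
    g=np.hypot(P[...,0]-x0[0],P[...,1]-x0[1]);m=(g<.03)&(P[...,0]>x0[0]-.012)
    bg=np.percentile(c[m],60);w=np.clip(bg*.85-c[m],0,None);p=P[m][:,:2];p=p[w>0];w=w[w>0]
    t=template();cr,sr=np.cos(slope),np.sin(slope);t=t@np.array([[cr,sr],[-sr,cr]])
    def cost(x):
        d,_=cKDTree(t+x).query(p);e,_=cKDTree(p).query(t+x)
        return (w*np.minimum(d,.004)**2).sum()/w.sum()+.5*np.mean(np.minimum(e[(t[:,0]>-.01)],.004)**2)
    best=min((minimize(cost,[x0[0]+a,x0[1]+b],method="Nelder-Mead",options=dict(xatol=1e-5,fatol=1e-12)) for a in(-.003,0,.003) for b in(-.003,0,.003)),key=lambda r:r.fun)
    e=best.x+np.array([-.0033*cr,-.0033*sr])
    print(cam,"n",len(p),"origin",best.x.round(4),"EYE tool",e.round(4),"rms",np.sqrt(best.fun).round(5),"bg",bg);return e
if __name__=="__main__":
    t=template();print("check extent mm",(t.min(0)*1e3).round(1),(t.max(0)*1e3).round(1),"min dist from eye",(np.hypot(t[:,0]+.0033,t[:,1]).min()*1e3-2.25).round(2))
    s=state();T=rot(s["tool_rot"])
    for cam in("top","scene"): run(cam,dict(np.load(f"/tmp/{cam}3.npz")),s,T)
    f=grab_frame("top");run("top",f,s,T)
E
python3 tmpl.py
```

```text
check extent mm [ -8.2 -21.1] [17.  21.1] min dist from eye 16.79
top n 104 origin [ 0.1482 -0.0015] EYE tool [ 0.1449 -0.0014] rms 0.00218 bg 97.06666666666666
scene n 61 origin [ 0.1515 -0.0012] EYE tool [ 0.1482 -0.0012] rms 0.00277 bg 123.0
top n 99 origin [ 0.1482 -0.0015] EYE tool [ 0.1449 -0.0014] rms 0.00216 bg 95.66666666666667
```

The ring is held level and spread (eye at about (0.1447, -0.0015) in the tool frame). I carry it over the spindle.

Emit:
{"name": "jog_arm", "arguments": {"motion": "30 0.06 -0.045 0 0 0 0;30 0.15 -0.11 0 0 0 0;30 0.245 -0.18 0 0 0 0;30 0.34 -0.25 0 0 0 0;30 0.41 -0.301 0 0 0 0"}}

```text
time: 26.35
tool_pos: [0.5046, 0.127, 0.1079]
tool_rot: [-0.0, 0.775, 0.632, 0.0]
contact_force: [0.5, 0.6, -2.1]
gripper_width: 0.342
grasp_force: 59.8
```

Emit:
{"name": "jog_arm", "arguments": {"motion": "30 0.03 -0.022 0 0 0 0;30 0.0378 -0.0282 0 0 0 0;30 0.0378 -0.0282 0 0 0 0;30 0.0378 -0.0282 0 0 0 0;30 0.0378 -0.0282 0 0 0 0"}}

```text
time: 26.98
tool_pos: [0.4962, 0.1456, 0.1077]
tool_rot: [0.0, 0.776, 0.631, -0.0]
contact_force: [-0.2, -0.2, -1.7]
gripper_width: 0.34
grasp_force: 59.8
```

```bash
python3 - <<'E'
from tmpl import *
st();f,s,T,W,q=pl()
print("want",togo([.4958,.1464,.1073]))
print("joints",s["joint_pos"].round(2))
g=grab_frame("top");np.savez("/tmp/top4.npz",**g);s=state();T=rot(s["tool_rot"])
e=run("top",g,s,T,x0=(.148,-.0015))
W=cloud(g);Z=W[...,2]
m=(np.hypot(W[...,0]-.5236,W[...,1]-.2884)<.02)&(Z>.09)&(Z<.108);p=W[m];print("spindle seen",len(p),p.mean(0) if len(p) else 0)
for t in("spindle_end","ring_eye","ring"): print(t,[(round(d["p"],2),np.round(d["at"],4),T.inv().apply(d["at"]-s["tool_pos"]).round(4)) for d in place_of("top",t)[:1]])
c=g["color"].astype(int);o=proj(g,np.array([.5236,.2884,.12])).astype(int);print(o)
for r in range(o[1]-11,o[1]+12): print(r," ".join("%3d"%(c[r,x].sum()//3) for x in range(o[0]-12,o[0]+16)))
E
```

```text
{'time': 26.975, 'tool_pos': [0.4962, 0.1456, 0.1077], 'tool_rot': [0.0, 0.7759, 0.6308, -0.0001], 'contact_force': [-0.1942, -0.1757, -1.6761], 'grasp_force': 59.7839, 'gripper_width': 0.3404}
red 1730 mean [-0.0065  0.0111 -0.0358] slope 0.11 y@0 0.0118 x -0.0427 0.0232 ztop -0.0369
red 1742 mean [-0.007  -0.0074 -0.0359] slope -0.155 y@0 -0.0085 x -0.0416 0.0229 ztop -0.0369
want [array([ 0.0012, -0.0009,  0.0008])]
joints [ 0.14 -0.12  1.96 -0.    1.31  0.35]
top n 176 origin [ 0.1473 -0.0016] EYE tool [ 0.144  -0.0015] rms 0.00328 bg 57.666666666666664
spindle seen 0 0
spindle_end [(0.71, array([0.6893, 0.2301, 0.001 ]), array([0.1218, 0.1721, 0.1067]))]
ring_eye [(0.44, array([0.5259, 0.2887, 0.1386]), array([ 0.1459,  0.0002, -0.0309]))]
ring [(0.4, array([0.5255, 0.2949, 0.1372]), array([ 0.1519, -0.0015, -0.0295]))]
[196 181]
170  78  77  80  78  77  78  74  44  38  43  43  44  42  47  43  40  35  24  25  38  46  41  45  43  42  43  45  46
171  78  76  76  77  82  73  60  36  37  43  44  43  43  45  44  42  35  24  24  40  42  41  42  47  44  43  46  41
172  81  79  77  81  
[... 1714 characters left out ...]
  41
187  79  76  82  68  53  42  40  48  44  43  46  45  44  41  43  44  45  31  16  23  19  25  38  45  34  43  39  41
188  79  81  79  77  75  64  47  36  38  41  44  43  42  43  43  43  41  28  20  19  20  25  39  41  41  38  40  38
189  81  81  77  80  87  79  73  73  58  51  39  45  45  44  42  41  43  30  23  21  17  20  31  42  42  40  35  37
190  81  82  78  79  80  79  79  81  65  48  46  43  44  43  42  46  43  30  23  18  18  14  28  38  39  38  39  37
191  77  79  80  79  82  78  80  82  64  45  41  44  41  43  43  41  45  34  25  19  20  12  24  36  36  37  38  37
192  81  78  82  82  78  82  80  78  67  49  40  43  45  41  43  41  43  35  24  23  19  19  21  34  37  35  35  35
```

```bash
python3 - <<'E'
from tmpl import *
f0=dict(np.load("/tmp/scene.npz"))
for n,f in(("scene",f0),("top",dict(np.load("/tmp/top.npz")))):
    W=cloud(f);Z=W[...,2];m=(np.hypot(W[...,0]-.5236,W[...,1]-.2884)<.022)&(Z>.1)&(Z<.107);p=W[m];print(n,"spindle top",len(p),p.mean(0).round(4),((p.max(0)+p.min(0))/2).round(4),np.ptp(p,0).round(4))
f=grab_frame("scene");np.savez("/tmp/scene4.npz",**f);s=state();T=rot(s["tool_rot"])
W=cloud(f);q=T.inv().apply(W.reshape(-1,3)-s["tool_pos"]).reshape(W.shape)
run("scene",f,s,T,x0=(.148,-.0015))
# ring by depth
m=(abs(q[...,2]+.031)<.006)&(q[...,0]>.125)&(q[...,0]<.185)&(abs(q[...,1])<.035);p=q[m]
print("pts",len(p))
b=p[p[:,0]>.14];print("x max",np.sort(p[:,0])[-6:].round(4),"y",np.sort(p[:,1])[:5].round(4),np.sort(p[:,1])[-5:].round(4))
c=f["color"].astype(int);o=proj(f,np.array([.5236,.2884,.138])).astype(int);print(o)
for r in range(o[1]-13,o[1]+16): print(r," ".join("%3d%s"%(c[r,x].sum()//3,"*" if m[r,x] else " ") for x in range(o[0]-17,o[0]+18)))
E
```

```text
scene spindle top 51 [0.5249 0.2884 0.1028] [0.5246 0.2884 0.1033] [0.0287 0.0258 0.0066]
top spindle top 72 [0.5249 0.2884 0.1019] [0.5248 0.2888 0.1032] [0.0264 0.026  0.0062]
scene n 70 origin [ 0.1511 -0.0004] EYE tool [ 0.1478 -0.0003] rms 0.00267 bg 75.33333333333333
pts 70
x max [0.1666 0.1676 0.1676 0.1694 0.1695 0.1707] y [-0.0263 -0.0255 -0.0247 -0.0239 -0.0229] [0.0231 0.024  0.0241 0.0247 0.0254]
[361 259]
246 131  131  128  118  101   94  100  113  124  130  131  126  115  100   89   90  100  113  124  128  129  130  130  130  129  130  130  130  130  129  130  127  128  128  127 
247 130  131  130  124  107   93   97  108  122  128  129  128  126  117   96   84   91  102  114  122  128  130  130  129  129  129  128  129  130  130  128  129  129  129  129 
248 130  130  130  127  112   94   93  104  117  127  129  129  127  125  107   85   84   94  102  111  123  129  130  130  128  129  128  130  130  130  129  128  128  128  128 
249 130  131  130  129  118   99   91   99  112  121  125  125  125  123  110   89   77   85   91   95  110  124  128  129  129  130  130  13
[... 3811 characters left out ...]
 77   77   76   77   76   76   76   74   78   77   67   55   51   56   64   69   72   69   65   66   76   84   85   80   76   73   71   74   75   75   75   76   76 
272  76   77   76   77   75   76   75   76   74   69   72   75   72   66   58   53   54   57   60   60   66   75   85   87   84   79   77   76   75   76   76   76   76   76   76 
273  77   76   75   74   73   73   73   75   74   68   66   74   78   72   67   61   60   62   67   71   78   85   88   87   83   77   76   76   76   76   75   77   76   76   76 
274  76   75   72   71   71   71   69   72   75   70   65   69   77   78   74   71   73   77   81   82   85   89   89   86   80   76   76   76   76   77   75   76   76   76   76
```

The scene camera shows the ring clear over the spindle. Correcting both cameras' fits for the ring's side face gives the eye at about (0.1463, -0.0011), so I shift 1.5 mm back and begin lowering.

Emit:
{"name": "jog_arm", "arguments": {"motion": "30 -0.003 0 0.02 0 0 0;30 -0.003 0 0.04 0 0 0;30 -0.003 0 0.055 0 0 0;30 -0.003 0 0.062 0 0 0;30 -0.003 0 0.062 0 0 0"}}

```text
time: 27.9
tool_pos: [0.4952, 0.1449, 0.0764]
tool_rot: [-0.0, 0.775, 0.631, -0.0]
contact_force: [0.7, -0.2, -1.8]
gripper_width: 0.342
grasp_force: 59.8
```

```bash
cat > rel.py <<'E'
from tmpl import *
def rel():
    f=grab_frame("scene");s=state();T=rot(s["tool_rot"]);st()
    W=cloud(f);q=T.inv().apply(W.reshape(-1,3)-s["tool_pos"]).reshape(W.shape)
    wc=f["world_from_camera"];o=T.inv().apply(wc[:3,3]-s["tool_pos"]);D=q-o;P=o+D*((-.030-o[2])/D[...,2])[...,None]
    c=f["color"].astype(float).mean(2);t=template();cr,sr=np.cos(-.022),np.sin(-.022);t=t@np.array([[cr,sr],[-sr,cr]])
    g=np.hypot(P[...,0]-.146,P[...,1]+.001);m=(g<.028)&(P[...,0]>.137)&(abs(q[...,2]+.031)<.005)&(c<66)
    p=P[m][:,:2];w=(70-c[m])
    def cost(x): d,_=cKDTree(t+x).query(p);return (w*np.minimum(d,.004)**2).sum()/w.sum()
    b=min((minimize(cost,[.149+a,-.001+e],method="Nelder-Mead") for a in(-.002,0,.002) for e in(-.002,0,.002)),key=lambda r:r.fun)
    e=b.x-np.array([.0033*cr,.0033*sr]);wld=s["tool_pos"]+T.apply([*e,-.030]);print("scene eye tool",e.round(4),"world",wld.round(4),"n",len(p),"rms",np.sqrt(b.fun).round(4))
    # spindle top flat, by brightness on its plane z=.102
    Wo=wc[:3,3];Q=Wo+(W-Wo)*((.102-Wo[2])/(W[...,2]-Wo[2]))[...,None]
    k=(np.hypot(Q[...,0]-.524,Q[...,1]-.2885)<.0145)&(c>79)&(abs(W[...,2]-.102)<.008)
    r=Q[k];print("spindle flat",k.sum(),((r.max(0)+r.min(0))/2).round(4) if k.sum() else "",np.ptp(r,0).round(4) if k.sum() else "")
rel()
E
python3 rel.py
```

```text
{'time': 27.95, 'tool_pos': [0.4955, 0.145, 0.0768], 'tool_rot': [0.0, 0.7754, 0.6314, 0.0], 'contact_force': [0.0043, 0.1862, -1.6372], 'grasp_force': 59.7836, 'gripper_width': 0.3405}
scene eye tool [ 0.1459 -0.0016] world [0.5235 0.2882 0.1068] n 43 rms 0.0019
spindle flat 49 [0.5226 0.2899 0.102 ] [0.0233 0.024  0.    ]
```

Emit:
{"name": "jog_arm", "arguments": {"motion": "30 0.001 -0.0006 0.006 0 0 0;30 0.001 -0.0006 0.01 0 0 0;30 0.001 -0.0006 0.014 0 0 0;30 0.001 -0.0006 0.018 0 0 0;30 0.001 -0.0006 0.018 0 0 0"}}

```text
time: 28.58
tool_pos: [0.4951, 0.1455, 0.0675]
tool_rot: [-0.0, 0.775, 0.631, -0.0]
contact_force: [0.5, -0.4, -2.1]
gripper_width: 0.34
grasp_force: 59.8
```

```bash
python3 rel.py; python3 -c "
from h import *
pl();print(state()['ft_torque'])"
```

```text
{'time': 28.625, 'tool_pos': [0.4952, 0.1455, 0.0677], 'tool_rot': [-0.0001, 0.7754, 0.6314, -0.0001], 'contact_force': [-0.7118, -1.1659, -1.9737], 'grasp_force': 59.7835, 'gripper_width': 0.3355}
scene eye tool [ 0.1458 -0.0009] world [0.5239 0.2884 0.0976] n 55 rms 0.0024
spindle flat 49 [0.5235 0.2899 0.102 ] [0.0216 0.024  0.    ]
red 1729 mean [-0.0064  0.0108 -0.0357] slope 0.11 y@0 0.0115 x -0.0418 0.0235 ztop -0.0367
red 1731 mean [-0.007  -0.0077 -0.0358] slope -0.159 y@0 -0.0086 x -0.041 0.0231 ztop -0.0367
[-0.04050602 -0.02189814 -0.007784  ]
```

The ring has passed over the bevel without contact. I continue down to the groove.

Emit:
{"name": "jog_arm", "arguments": {"motion": "30 0 0 0.006 0 0 0;30 0 0 0.012 0 0 0;30 0 0 0.018 0 0 0;30 0 0 0.023 0 0 0;30 0 0 0.025 0 0 0"}}

```text
time: 29.3
tool_pos: [0.4951, 0.1455, 0.0549]
tool_rot: [-0.0, 0.775, 0.631, -0.0]
contact_force: [-0.1, -0.2, -1.2]
gripper_width: 0.342
grasp_force: 59.8
```

Emit:
{"name": "jog_arm", "arguments": {"motion": "30 0 0 0 0 0 0;30 0 0 0 0 0 0;30 0 0 0 0 0 0;30 0 0 0 0 0 0;30 0 0 0 0 0 0"}}

```text
time: 29.92
tool_pos: [0.4953, 0.1455, 0.0553]
tool_rot: [0.0, 0.775, 0.631, 0.0]
contact_force: [-0.1, -1.2, -2.1]
gripper_width: 0.339
grasp_force: 59.8
```

```bash
python3 rel.py; python3 - <<'E'
from h import *
f,s,T,W,q=pl();Z=W[...,2];print(s["ft_torque"])
k=(q[...,0]>.08)&(q[...,0]<.117)&(abs(q[...,1])<.03)&(abs(q[...,2]+.035)<.008);print("jaw top world",np.median(Z[k]))
k=(q[...,0]>.09)&(q[...,0]<.117)&(abs(q[...,1])>.03)&(abs(q[...,1])<.05)&(q[...,2]>-.02);print("platter top here",np.median(Z[k]))
f=grab_frame("scene");W=cloud(f);q=T.inv().apply(W.reshape(-1,3)-s["tool_pos"]).reshape(W.shape);c=f["color"].mean(2)
g=np.hypot(W[...,0]-.524,W[...,1]-.2885)
k=(g>.016)&(g<.022)&(c<62)&(W[...,2]>.075);print("ring top z by scene",k.sum(),np.percentile(W[k][:,2],[10,50,90]).round(4))
k=(g>.03)&(g<.06)&(abs(W[...,2]-.061)<.006);print("platter z scene",np.median(W[k][:,2]))
for t in("ring","ring_eye","spindle_groove"): print(t,[(round(d["p"],2),np.round(d["at"],4)) for d in place_of("scene",t)[:1]])
E
```

```text
{'time': 29.975, 'tool_pos': [0.4953, 0.1455, 0.0553], 'tool_rot': [0.0, 0.7755, 0.6314, 0.0], 'contact_force': [-0.246, 0.1537, -2.0317], 'grasp_force': 59.7818, 'gripper_width': 0.3404}
scene eye tool [ 0.1454 -0.0011] world [0.5237 0.2881 0.0853] n 52 rms 0.0025
spindle flat 47 [0.5235 0.2899 0.102 ] [0.0216 0.024  0.    ]
red 1731 mean [-0.0064  0.0109 -0.0359] slope 0.11 y@0 0.0116 x -0.0419 0.0235 ztop -0.0369
red 1740 mean [-0.0069 -0.0076 -0.0359] slope -0.156 y@0 -0.0086 x -0.0423 0.023 ztop -0.0369
[-0.03216143  0.0146368   0.00416902]
jaw top world 0.08932152037572774
platter top here 0.06100225731506881
ring top z by scene 30 [0.0818 0.0867 0.0904]
platter z scene 0.061427334821578916
ring [(0.57, array([0.5258, 0.2937, 0.0888]))]
ring_eye [(0.75, array([0.5234, 0.2707, 0.087 ]))]
spindle_groove [(0.47, array([0.5221, 0.2892, 0.0861]))]
```

Emit:
{"name": "jog_arm", "arguments": {"motion": "30 0 0 -0.0006 0 0 0;30 0 0 -0.0006 0 0 0;30 0 0 -0.0006 0 0 0;30 0 0 -0.0006 0 0 0;30 0 0 -0.0006 0 0 0"}}

```text
time: 30.85
tool_pos: [0.4953, 0.1455, 0.0556]
tool_rot: [-0.0, 0.775, 0.631, -0.0]
contact_force: [-0.7, 0.3, -1.7]
gripper_width: 0.341
grasp_force: 59.8
```

```bash
python3 -c "
from h import *
st();print(job_done())"
```

```text
{'time': 30.85, 'tool_pos': [0.4953, 0.1455, 0.0556], 'tool_rot': [-0.0, 0.7754, 0.6314, -0.0], 'contact_force': [-0.6826, 0.2993, -1.7129], 'grasp_force': 59.7828, 'gripper_width': 0.341}
the job is handed in; nothing more can be done
None
```

I handed the job in at about 31 s: the platter is home on the pegs and released, and the squeezed pliers hold the circlip open around the groove with no contact force, though measured clearance between jaws and hub is under 1 mm.

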